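# Slide nested parts trays apart and into their size rows

## Robot

A 7-joint arm with a two-finger parallel gripper is mounted at the origin on the work surface. World frame = base frame: x ahead of the robot, y to its left, z up, the work surface at z = 0. Lengths are in m, angles in rad, forces in N, time in s.
With the tool pointing down it reaches from about 0.425 to 1.025 m from the base axis. Payload 9.4 kg.
Tool frame: the origin (TCP) lies between the finger pads; the fingertips stand 11 mm ahead of it and the grasp point (between the pads) lies 8 mm behind it; z points along the fingers, y is the direction in which the jaws open and shut (so a half turn about z gives the same grasp; the last joint's range is limited). The gripper opens to 85 mm and grips with 20 to 120 N. Pads are 22 mm wide; open, the fingers measure 114 mm over their backs; the gripper's body (76 mm by 85 mm) begins 54 mm behind the grasp point. The pads swing forward as they close: fully open they stand 13 mm farther back than shut.
Start: joints at [1.06, 0.599, -0.003, 1.599, 0.002, 0.943, -0.08], TCP at [0.305, -0.658, 0.214] pointing down, gripper open.
Joint ranges: [-2.57, 2.57], [-0.35, 1.97], [-1.29, 1.29], [0.11, 2.56], [-1.05, 4.19], [0.11, 1.86], [-2.63, 2.63]. Speed limits (rad/s): [2.22, 2.22, 3.01, 3.01, 3.14, 3.14, 3.14].

## Interface

Orientations are given as a unit quaternion [x, y, z, w].
In Python, from cell import env gives the robot as it stands.
- The arm moves only by the tool jog_arm, never from a script. Its argument "deltas" is a list of rows, each an object of numbers: "tx", "ty", "tz": the shift along the tool's x, y, z in cm; "twist": the turn about the tool's z in degrees. In form: [{"tx": .., "ty": .., "tz": .., "twist": ..}, ...]. A call has 1 to 20 rows; each row is the pose to reach, as a shift and turn from the pose measured when the call began, along the tool's axes at that moment; what a row does not reach only later rows make up. A row lasts 1/10 s, in which the tool goes at most 50 mm and 8.59 degrees, less where a joint would pass 70% of its speed; a pose out of reach is approached as far as the arm can. A call with a gripper value outside its range is refused whole. "gripper" is the finger opening in cm, from 0 to 8.54, set as the call begins (left out, the last holds). The fingers move at their own pace and stop on an object; "force" is the grip in N (left out, the last holds). Time passes only in rows, so rows that repeat a pose let the fingers close. It gives the time, the measured TCP pose, the force and the opening at its end, in the units of the state.
- env.state(): the state, without advancing time (a new reading comes with each control period).
- env.read_camera(name): name is "side" or "top"; returns the picture (420x560x3 uint8, red, green, blue); there is no depth.
- env.calibration(name): a dict with "fx", "fy", "cx", "cy" (pixels), "pose" (4x4, takes a point from camera to world coordinates). Camera axes: x right, y up, looking along -z (the intrinsics and any distortion apply to the point x, -y, -z); pixel columns grow to the right and rows downward; lengths in m; the calibration is good to about 2 mm. A picture is of the moment at which its call begins. calibration takes no time and is no camera call.
- env.sign_off(): hands the job in, once; it reports no verdict.
Trained networks look in the newest picture that a camera, given by its name, has taken for a name from the list of things; names that differ only in an ending like _2 or _b are one class to them, and where a whole thing is asked for, a point or a joint stands for the part that bears it (a point fixed in the world has none). Each returns a list of dicts, best first, with "conf" (0 to 1); they miss things now and then, are a little off and sometimes report something else, mostly with a low value. They report only what shows in the picture. A call takes as long as a camera call. They do not tell look-alikes from the thing itself.
- env.trace(camera, thing): "pixels" (420x560 bool, what is visible of it) and "rect" ([centre column, centre row, width, height] in pixels, round what is visible of it).
The state is a dict: "t": time; "joint_positions": joint angles; "dq": joint speeds; "effort": joint torques, N m; "tcp_pos": TCP position; "tcp_rot": TCP orientation; "wrist_force": force on the tool from outside, world axes, zero at the start; "ft_torque": the same for the moment, N m; "gripper_width": finger opening in m.
Only numpy, scipy, OpenCV 4.12 (cv2) and the standard library are available. Lean on these libraries where they do the work, as an engineer would, in place of code of your own. Each camera call takes 0.05 s, during which the arm holds its last target.

## Task

The three oily parts trays on the workshop bench are nested in one another: slide them apart, then push each one open end first into the row of its own colour and size, straight and fully home against the stop under the lip. Slide the trays along the bench rather than picking them up or tipping them, and leave everything else on the bench where it is.

Things in the scene. Friction and masses are not known exactly. Their poses are not given: they have to be found in the camera images.
- tray_small: red steel tray, U-shaped in plan: floor, two sides and a back wall; open front and top. 70 mm long, 40 wide, 30 tall; walls 3.5, floor 3 thick; about 90 g. Origin: centre of the underside; x points to the open front, z up (outer face of the back at x = -35 mm). Starts on the medium tray's floor, with a 34 mm clear gap between the two back walls (2 mm either way), its front 17 mm beyond that tray's.
- tray_small_front (a point): middle of the red tray's open front edge, on its floor: 35 mm ahead of the tray's origin, 3 mm up
- tray_medium: yellow steel tray, U-shaped in plan: floor, two sides and a back wall; open front and top. 90 mm long, 60 wide, 30 tall; walls 3.5, floor 3 thick; about 140 g. Origin: centre of the underside; x points to the open front, z up (outer face of the back at x = -45 mm). Starts on the large tray's floor, with a 34 mm clear gap between the two back walls (2 mm either way), its front 17 mm beyond that tray's.
- tray_medium_front (a point): middle of the yellow tray's open front edge, on its floor: 45 mm ahead of the tray's origin, 3 mm up
- tray_large: blue steel tray, U-shaped in plan: floor, two sides and a back wall; open front and top. 110 mm long, 80 wide, 30 tall; walls 3.5, floor 3 thick; about 200 g. Origin: centre of the underside; x points to the open front, z up (outer face of the back at x = -55 mm). Starts on the bench, the others nested in it.
- tray_large_front (a point): middle of the blue tray's open front edge, on its floor: 55 mm ahead of the tray's origin, 3 mm up
- row_small: row for the red tray: two fixed red rails on the bench, 20 mm tall, 5 thick, 52 apart inside, reaching 60 mm out from the stop; the last 14 mm flare outwards by 8. Origin: on the bench between the rails at the stop's face; x points along the rails to the stop. The three rows are parallel, 104 mm apart, in any order.
- row_medium: row for the yellow tray: two fixed yellow rails on the bench, 20 mm tall, 5 thick, 72 apart inside, reaching 80 mm out from the stop; the last 14 mm flare outwards by 8. Origin: on the bench between the rails at the stop's face; x points along the rails to the stop. The three rows are parallel, 104 mm apart, in any order.
- row_large: row for the blue tray: two fixed blue rails on the bench, 20 mm tall, 5 thick, 92 apart inside, reaching 100 mm out from the stop; the last 14 mm flare outwards by 8. Origin: on the bench between the rails at the stop's face; x points along the rails to the stop. The three rows are parallel, 104 mm apart, in any order.
- rack: fixed plywood stop board across all three rows, 330 mm wide, 52 mm tall, with a lip that overhangs the last 45 mm of the rows (underside 46 mm, top 52 mm above the bench), a patch of each row's colour on it. Origin: on the bench at the middle of its face; x points like the rows' x.
- grease_jar: bystander, to be left alone: a green plastic grease jar, 56 mm across, 55 mm tall, standing. Origin: middle of its underside
- oil_bottle: bystander, to be left alone: a white plastic bottle with a red cap, 52 mm across, 130 mm tall, standing. Origin: middle of its underside
- wrench: bystander, to be left alone: a steel wrench lying flat along its own x. Origin: under its middle
- screwdriver: bystander, to be left alone: a screwdriver lying along its own x. Origin: under its middle
- pedal: bystander, to be left alone: a black bicycle pedal, about 90 by 70 by 22 mm, lying flat. Origin: middle of its underside
- bearing_ring: bystander, to be left alone: a steel bearing ring, 48 mm across, 12 mm tall, lying flat. Origin: middle of its underside
- bike_light: bystander, to be left alone: a black bicycle lamp, 75 by 38 by 36 mm. Origin: middle of its underside
- pad_box: bystander, to be left alone: a cardboard box, 90 by 50 by 25 mm. Origin: middle of its underside
There are look-alikes about, which are no part of the job. What is shaped like the tray_small but green is not meant. What is shaped like the row_medium but purple is not meant.

How it is judged:
At the end, for the whole second after the job is handed in: Each tray stands flat on the bench between the rails of its own row (small red, medium yellow, large blue), open end first, its front edge within 12 mm of the stop and within 14 mm of the row's centre line, aligned with the row within 0.2 rad, and at rest (x of tray_small_front in the frame of row_small above -0.012 m and y of tray_small_front in the frame of row_small between -0.014 and 0.014 m and angle between the x axis of tray_small and the x axis of row_small, either way round below 0.2 rad and height (world z) of each of tray_small, tray_medium, tray_large below 0.005 m and angle between each of tray_small, tray_medium, tray_large's own z axis and vertical below 0.08 rad and linear speed of each of tray_small, tray_medium, tray_large below 0.02 m/s and x of tray_medium_front in the frame of row_medium above -0.012 m and y of tray_medium_front in the frame of row_medium between -0.014 and 0.014 m and angle between the x axis of tray_medium and the x axis of row_medium, either way round below 0.2 rad and x of tray_large_front in the frame of row_large above -0.012 m and y of tray_large_front in the frame of row_large between -0.014 and 0.014 m and angle between the x axis of tray_large and the x axis of row_large, either way round below 0.2 rad); the robot touches nothing.
It fails at once if the small tray is lifted more than 30 mm off the bench or tipped by more than 25 degrees (height (world z) of tray_small above 0.03 m or angle between tray_small's own z axis and vertical above 0.44 rad).
It fails at once if the medium tray is lifted more than 30 mm off the bench or tipped by more than 25 degrees (height (world z) of tray_medium above 0.03 m or angle between tray_medium's own z axis and vertical above 0.44 rad).
It fails at once if the large tray is lifted more than 30 mm off the bench or tipped by more than 25 degrees (height (world z) of tray_large above 0.03 m or angle between tray_large's own z axis and vertical above 0.44 rad).
It fails at once if a bystander is moved more than 25 mm (distance of any of grease_jar, oil_bottle, wrench, screwdriver, pedal, bearing_ring, bike_light, pad_box from where it was at the start of the episode above 0.025 m).
It also fails if it takes over 72 s, if anything falls off the work surface, if the arm or the gripper's body presses on something with over 40 N, if the wrist force passes 120 N, or if a joint passes its speed limit or range.

## Working session

There is one attempt and no reset: what is moved stays moved. The work goes in short steps, Python scripts to look and compute and a tool call to move; the robot and the scene stay as the last step left them, time stands still between calls to the robot, and variables do not carry over. Pictures are saved under pics/ and viewed, and the job is handed in when it is done.

Besides the shell and the picture viewer there is one more tool, called after "Call:" as a command line: name --argument value ..., lists and objects as JSON in quotes. jog_arm: Moves the arm, as the interface text tells. Its arguments: {"type":"object","properties":{"deltas":{"type":"array"},"gripper":{"type":"number"},"force":{"type":"number"}},"required":["deltas"]}

```bash
ls; mkdir -p pics
python3 - <<'E'
from cell import env
import cv2,numpy as np
for n in("side","top"):
    im=env.read_camera(n); cv2.imwrite(f"pics/{n}0.png",im[:,:,::-1])
    c=env.calibration(n); print(n,{k:(np.round(v,3).tolist()) for k,v in c.items()})
s=env.state();print(s)
E
```

```text
pics
side {'fx': 446.925, 'fy': 446.925, 'cx': 282.884, 'cy': 204.983, 'pose': [[-0.763, 0.371, -0.53, -0.067], [-0.646, -0.418, 0.638, 0.759], [0.015, 0.829, 0.559, 0.74], [0.0, 0.0, 0.0, 1.0]]}
top {'fx': 423.475, 'fy': 423.475, 'cx': 279.72, 'cy': 208.821, 'pose': [[0.003, 0.993, -0.12, 0.419], [-1.0, 0.004, 0.011, -0.006], [0.012, 0.12, 0.993, 1.297], [0.0, 0.0, 0.0, 1.0]]}
{'t': 0.1, 'joint_positions': array([ 1.06027313,  0.60006736, -0.00253192,  1.60002735,  0.00177859,
        0.94290483, -0.0798186 ]), 'dq': array([ 0.00040749, -0.00074377,  0.00095452, -0.00257787, -0.00048974,
       -0.0008689 ,  0.00036467]), 'effort': array([ 4.96258741e-03, -7.77985382e+01,  1.57000590e+00, -2.58624905e+01,
        1.26319489e-02,  5.41735062e-03,  2.00651016e-07]), 'tcp_pos': array([ 0.30455175, -0.65745166,  0.21319547]), 'tcp_rot': array([ 9.76564616e-01,  2.15223275e-01, -2.09244002e-04, -6.70440452e-04]), 'wrist_force': array([ 0.79958071, -0.48245476, -0.13514676]), 'ft_torque': array([ 0.00285499, -0.04877342,  0.01097813]), 'gripper_width': 0.08563402241465551}
```

View pics/top0.png

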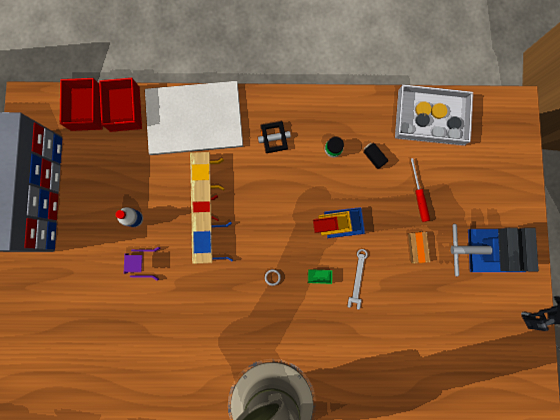

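View pics/side0.png

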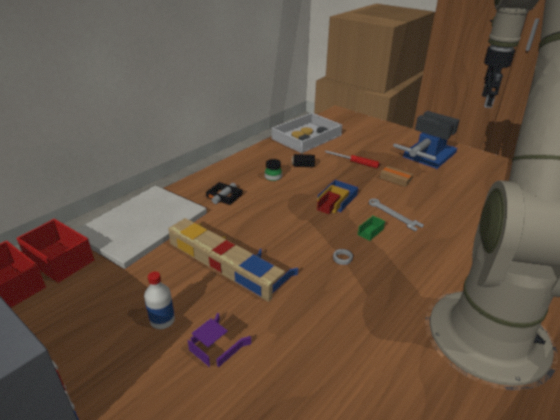

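The top view looks along the bench, with image left being +y. The nested trays are at about (340,222) with their open ends to the left. The rack is at about (200,207), with yellow, red and blue rows from top to bottom, opening to the right. The green tray (320,276) and the purple row (140,262) are the look-alikes. I'll enlarge the relevant areas.

```bash
cat > h.py <<'E'
from cell import env
import cv2,numpy as np
def ray(n,u,v,z):
    c=env.calibration(n);P=np.array(c["pose"])
    d=P[:3,:3]@np.array([(u-c["cx"])/c["fx"],-(v-c["cy"])/c["fy"],-1.]);o=P[:3,3]
    return o+d*(z-o[2])/d[2]
def proj(n,p):
    c=env.calibration(n);P=np.array(c["pose"])
    q=P[:3,:3].T@(np.array(p)-P[:3,3]);return np.array([c["cx"]+c["fx"]*q[0]/-q[2],c["cy"]-c["fy"]*q[1]/-q[2]])
def crop(im,x0,y0,x1,y1,s,name):
    cv2.imwrite("pics/"+name,cv2.resize(im[y0:y1,x0:x1,::-1],None,fx=s,fy=s,interpolation=cv2.INTER_CUBIC))
E
python3 - <<'E'
from h import *
im=env.read_camera("top"); crop(im,180,140,280,270,4.5,"rack.png"); crop(im,300,190,380,250,9,"trays.png")
ims=env.read_camera("side"); crop(ims,300,160,380,220,9,"trays_s.png")
E
```

```text
(no output)
```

View pics/rack.png

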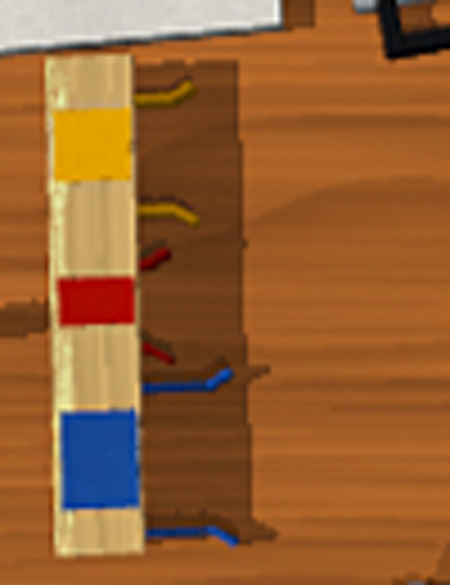

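View pics/trays.png

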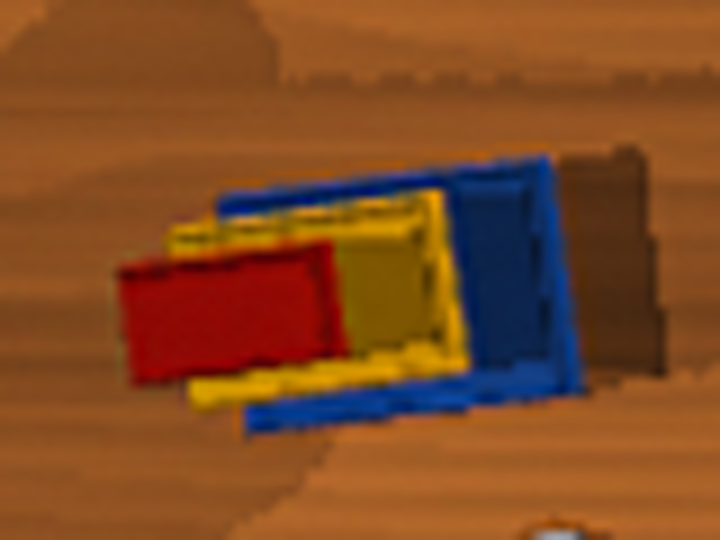

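View pics/trays_s.png

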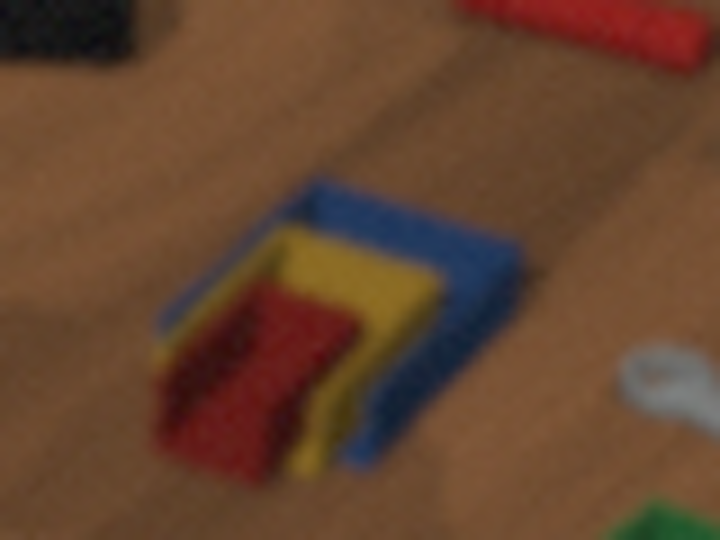

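Run:
```python
from h import *
np.set_printoptions(precision=4,suppress=True)
def T(l,z,c=(300,190,9)):
    for a in l: print(a,ray("top",c[0]+a[0]/c[2],c[1]+a[1]/c[2],z)[:2])
print("blue");T([(552,157),(583,392),(217,195),(247,432)],.03)
print("yel");T([(442,190),(468,367),(168,228),(192,407)],.033)
print("red");T([(330,242),(348,355),(120,268),(133,383)],.036)
r=(180,140,4.5)
print("rack");T([(47,57),(130,55),(145,553),(57,555)],.052,r)
print("rails blue");T([(145,388),(208,386),(232,374),(148,532),(210,531),(237,543)],.02,r)
print("rails red");T([(146,265),(168,253),(148,347),(172,360)],.02,r)
print("rails yel");T([(137,101),(180,99),(190,85),(140,209),(183,209),(196,219)],.02,r)
print("patches");T([(55,145),(132,145),(58,300),(134,300),(60,460),(138,460)],.052,r)
for t in["grease_jar","wrench","screwdriver","pedal","bearing_ring","bike_light","pad_box","oil_bottle"]:
    d=env.trace("top",t)
    if d: 
        u,v,w,h=d[0]["rect"]; print(t,d[0]["conf"],u,v,w,h,ray("top",u,v,0.02)[:2])
```

```text
blue
(552, 157) [ 0.5774 -0.2667]
(583, 392) [ 0.4985 -0.2755]
(217, 195) [ 0.564 -0.154]
(247, 432) [ 0.4847 -0.1632]
yel
(442, 190) [ 0.5657 -0.229 ]
(468, 367) [ 0.5064 -0.2367]
(168, 228) [ 0.5525 -0.1371]
(192, 407) [ 0.4928 -0.1446]
red
(330, 242) [ 0.5477 -0.1908]
(348, 355) [ 0.5101 -0.1963]
(120, 268) [ 0.5388 -0.1207]
(133, 383) [ 0.5005 -0.1248]
rack
(47, 57) [0.7381 0.2487]
(130, 55) [0.7398 0.1935]
(145, 553) [0.41   0.1762]
(57, 555) [0.4085 0.233 ]
rails blue
(145, 388) [0.5195 0.1833]
(208, 386) [0.521  0.1412]
(232, 374) [0.5292 0.1252]
(148, 532) [0.4236 0.1792]
(210, 531) [0.4244 0.1381]
(237, 543) [0.4165 0.12  ]
rails red
(146, 265) [0.6028 0.1845]
(168, 253) [0.6111 0.1698]
(148, 347) [0.5471 0.1819]
(172, 360) [0.5384 0.1656]
rails yel
(137, 101) [0.7159 0.1931]
(180, 99) [0.7175 0.1638]
(190, 85) [0.7273 0.1572]
(140, 209) [0.6411 0.1894]
(183, 209) [0.6413 0.1603]
(196, 219) [0.6345 0.1513]
patches
(55, 145) [0.6783 0.2418]
(132, 145) [0.6786 0.1908]
(58, 300) [0.5747 0.2369]
(134, 300) [0.5749 0.1871]
(60, 460) [0.4698 0.2327]
(138, 460) [0.47   0.1821]
grease_jar 0.67 334.4 146.1 18.1 21.5 [ 0.7698 -0.189 ]
wrench 0.71 358.0 278.4 17.4 58.6 [ 0.3651 -0.2545]
screwdriver 0.79 420.0 189.4 14.4 59.9 [ 0.6352 -0.4503]
pedal 0.7 271.0 135.2 34.7 31.3 [0.8032 0.0075]
bearing_ring 0.49 271.4 277.2 11.0 16.0 [0.368 0.004]
bike_light 0.61 375.6 155.6 26.7 22.6 [ 0.7404 -0.3163]
pad_box 0.72 419.6 249.8 21.9 32.3 [ 0.4507 -0.4423]
oil_bottle 0.69 128.9 216.7 32.9 26.0 [0.5473 0.435 ]
```

```bash
cat >> h.py <<'E'
from scipy.spatial.transform import Rotation as Ro
def delta(x,y,z,yaw):
    """tool deltas (cm,deg) to world x,y,z with tool y pointing along world angle yaw (deg), mod 180"""
    s=env.state();R=Ro.from_quat(s["tcp_rot"]).as_matrix()
    d=R.T@(np.array([x,y,z])-s["tcp_pos"])*100
    a=np.degrees(np.arctan2(R[1,1],R[0,1]));t=-(yaw-a);t=(t+90)%180-90
    print("d",np.round(d,2),"twist",round(t,2),"now yaw",round(a,2),"tcp",np.round(s["tcp_pos"],4),"t",round(s["t"],2),"w",round(s["gripper_width"],4),"F",np.round(s["wrist_force"],1))
E
python3 -c "
from h import *
delta(.5287,-.191,.12,97.5)"
```

```text
d [ 39.94 -32.95   9.4 ] twist 17.36 now yaw -65.14 tcp [ 0.3047 -0.6578  0.214 ] t 0.6 w 0.0853 F [0.2 0.8 0.3]
```

Call:
jog_arm --deltas '[{"tx": 1, "ty": -0.8, "tz": 0, "twist": 1}, {"tx": 4, "ty": -3.3, "tz": 0, "twist": 3}, {"tx": 7, "ty": -5.8, "tz": 0, "twist": 5}, {"tx": 10, "ty": -8.3, "tz": 0, "twist": 7}, {"tx": 13, "ty": -10.7, "tz": 1, "twist": 9}, {"tx": 16, "ty": -13.2, "tz": 2, "twist": 11}, {"tx": 19, "ty": -15.7, "tz": 3, "twist": 13}, {"tx": 22, "ty": -18.2, "tz": 4, "twist": 15}, {"tx": 25, "ty": -20.6, "tz": 5, "twist": 16}, {"tx": 28, "ty": -23.1, "tz": 6, "twist": 17}, {"tx": 31, "ty": -25.6, "tz": 7, "twist": 17.4}, {"tx": 34, "ty": -28.1, "tz": 8, "twist": 17.4}, {"tx": 37, "ty": -30.5, "tz": 9, "twist": 17.4}, {"tx": 39, "ty": -32.2, "tz": 9.4, "twist": 17.4}, {"tx": 39.94, "ty": -32.95, "tz": 9.4, "twist": 17.4}, {"tx": 39.94, "ty": -32.95, "tz": 9.4, "twist": 17.4}, {"tx": 39.94, "ty": -32.95, "tz": 9.4, "twist": 17.4}]' --gripper 2.4 --force 40

```text
t: 2.3
tcp_pos: [0.5282, -0.1921, 0.1204]
tcp_rot: [0.998, 0.065, 0.0, 0.0]
wrist_force: [-0.6, -0.3, 0.1]
gripper_width: 0.0243
```

```bash
python3 -c "
from h import *
delta(.5287,-.191,.025,97.5)
im=env.read_camera('side'); crop(im,270,90,420,240,4,'a1.png')
im=env.read_camera('top'); crop(im,290,160,410,260,5,'a1t.png')"
```

```text
d [ 0.06 -0.11  9.54] twist -0.1 now yaw -82.6 tcp [ 0.5282 -0.1921  0.1204] t 2.3 w 0.0243 F [-0.6 -0.3  0.1]
```

View pics/a1.png

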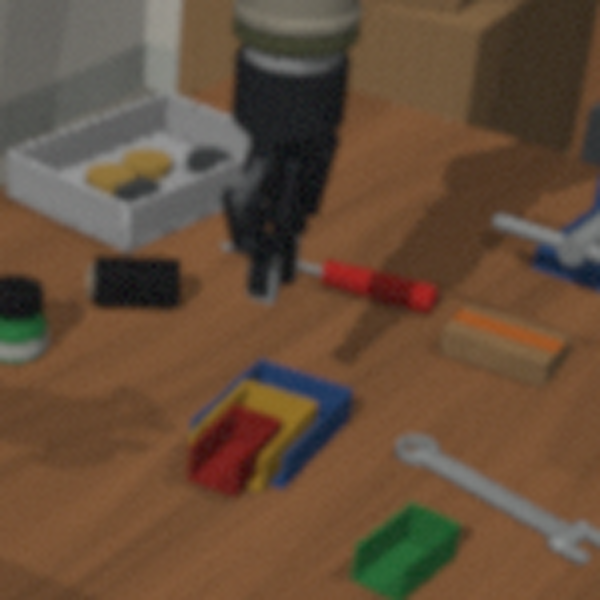

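View pics/a1t.png

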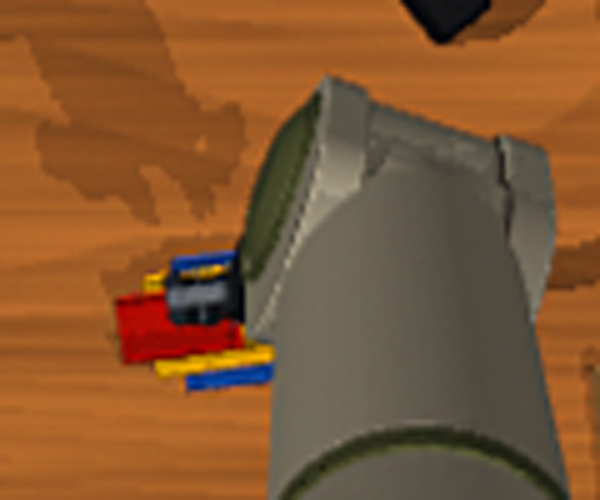

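Call:
jog_arm --deltas '[{"tx": 0.05, "ty": -0.1, "tz": 2, "twist": 0}, {"tx": 0.05, "ty": -0.1, "tz": 4, "twist": 0}, {"tx": 0.05, "ty": -0.1, "tz": 6, "twist": 0}, {"tx": 0.05, "ty": -0.1, "tz": 6.6, "twist": 0}, {"tx": 0.05, "ty": -0.1, "tz": 6.6, "twist": 0}]'

```text
t: 2.9
tcp_pos: [0.5275, -0.1929, 0.0539]
tcp_rot: [0.998, 0.063, -0.001, 0.0]
wrist_force: [-0.3, 0.3, 0.3]
gripper_width: 0.0239
```

```bash
python3 -c "
from h import *
delta(.5287,-.191,.025,97.5)
im=env.read_camera('side'); crop(im,290,120,390,220,6,'a2.png')
print([proj('side',p) for p in [(.5287,-.191,.036),(.5287,-.191,.043)]])"
```

```text
d [ 0.15 -0.17  2.89] twist -0.3 now yaw -82.8 tcp [ 0.5275 -0.1929  0.0539] t 2.9 w 0.0239 F [-0.3  0.3  0.3]
[array([333.5821528 , 193.17310227]), array([333.76922806, 191.15928022])]
```

View pics/a2.png

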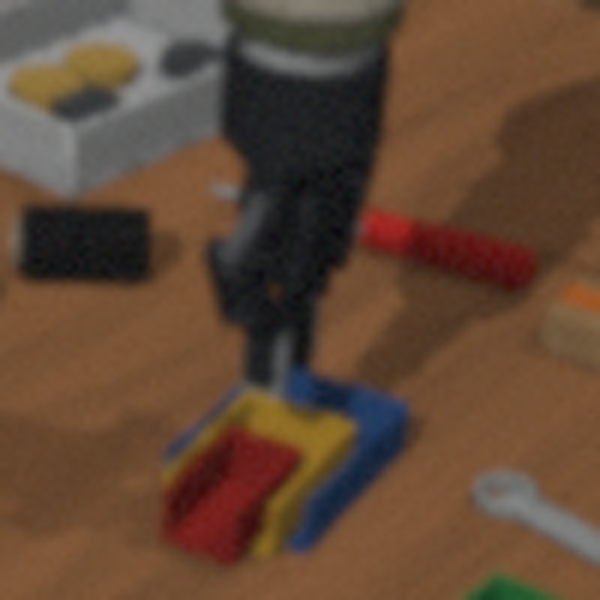

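Call:
jog_arm --deltas '[{"tx": 0.15, "ty": -0.2, "tz": 0.2, "twist": -0.3}, {"tx": 0.15, "ty": -0.25, "tz": 1, "twist": -0.3}, {"tx": 0.15, "ty": -0.25, "tz": 2, "twist": -0.3}, {"tx": 0.15, "ty": -0.25, "tz": 2.7, "twist": -0.3}, {"tx": 0.15, "ty": -0.25, "tz": 2.9, "twist": -0.3}]'

```text
t: 3.45
tcp_pos: [0.5286, -0.1899, 0.0245]
tcp_rot: [0.998, 0.066, -0.001, 0.0]
wrist_force: [-0.5, 0.0, 0.3]
gripper_width: 0.024
```

```bash
python3 -c "
from h import *
delta(.5287,-.191,.025,97.5)
im=env.read_camera('side'); crop(im,290,120,390,220,6,'a3.png')"
```

```text
d [-0.01  0.11 -0.05] twist 0.03 now yaw -82.47 tcp [ 0.5286 -0.1899  0.0245] t 3.45 w 0.024 F [-0.5  0.   0.3]
```

View pics/a3.png

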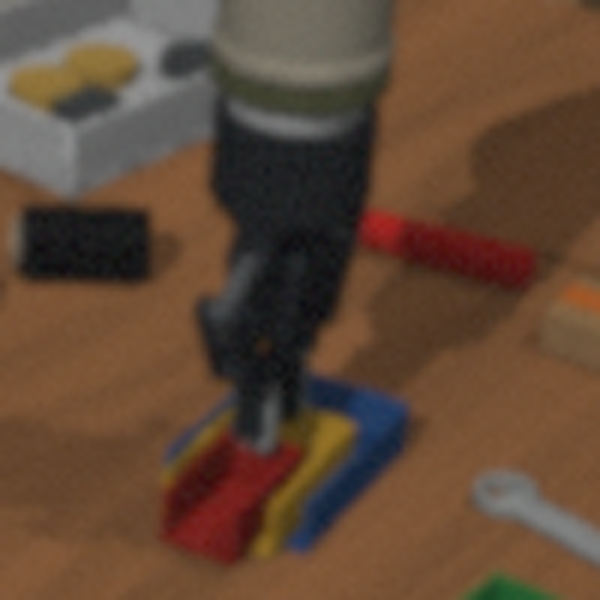

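Nothing is touched: the force reading is zero. One finger looks to be inside the red tray and the other behind it (about 265,430 in the crop). Closing on the wall.

Call:
jog_arm --deltas '[{"tx": 0, "ty": 0, "tz": 0}, {"tx": 0, "ty": 0, "tz": 0}, {"tx": 0, "ty": 0, "tz": 0}, {"tx": 0, "ty": 0, "tz": 0}, {"tx": 0, "ty": 0, "tz": 0}, {"tx": 0, "ty": 0, "tz": 0}]' --gripper 0 --force 40

```text
invalid input
```

```bash
python3 -c "
from h import *
delta(.52,-.05,.025,97.5)
im=env.read_camera('side'); crop(im,290,120,390,220,6,'a4.png')"
```

```text
d [  0.98 -13.98  -0.05] twist 0.03 now yaw -82.47 tcp [ 0.5286 -0.1899  0.0246] t 3.5 w 0.0238 F [-0.6 -1.   0.1]
```

View pics/a4.png

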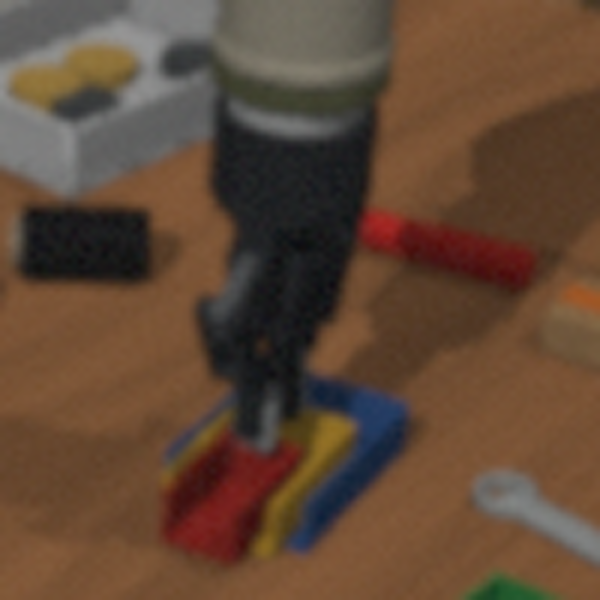

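The call was refused, probably because the rows had no twist.

Call:
jog_arm --deltas '[{"tx": 0, "ty": 0, "tz": 0, "twist": 0}, {"tx": 0, "ty": 0, "tz": 0, "twist": 0}, {"tx": 0, "ty": 0, "tz": 0, "twist": 0}, {"tx": 0, "ty": 0, "tz": 0, "twist": 0}, {"tx": 0, "ty": 0, "tz": 0, "twist": 0}, {"tx": 0, "ty": 0, "tz": 0, "twist": 0}]' --gripper 0 --force 40

```text
t: 4.15
tcp_pos: [0.5288, -0.19, 0.0251]
tcp_rot: [0.998, 0.066, -0.001, 0.0]
wrist_force: [-0.6, -0.3, -0.0]
gripper_width: 0.0003
```

```bash
python3 -c "
from h import *
delta(.52,-.06,.024,97.5)"
```

```text
d [  0.83 -13.01   0.1 ] twist 0.02 now yaw -82.48 tcp [ 0.5288 -0.19    0.0251] t 4.15 w 0.0003 F [-0.6 -0.3 -0. ]
```

```bash
python3 -c "
from h import *
im=env.read_camera('side'); crop(im,310,160,370,220,10,'a5.png')
im=env.read_camera('top'); crop(im,300,180,380,250,8,'a5t.png')"
```

```text
(no output)
```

View pics/a5.png

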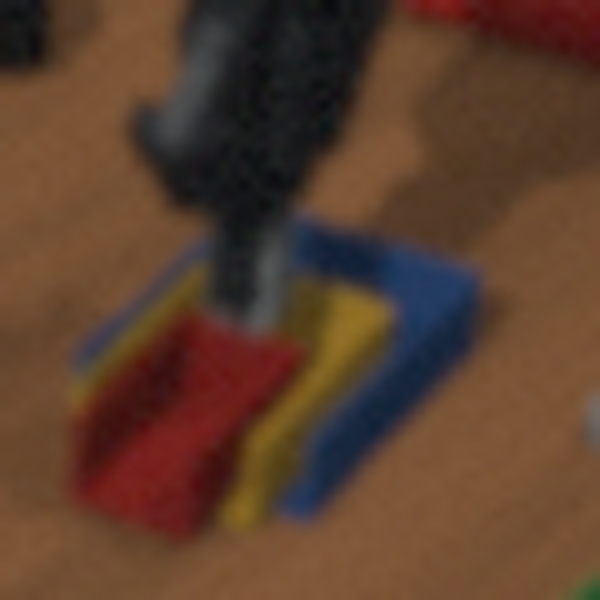

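View pics/a5t.png

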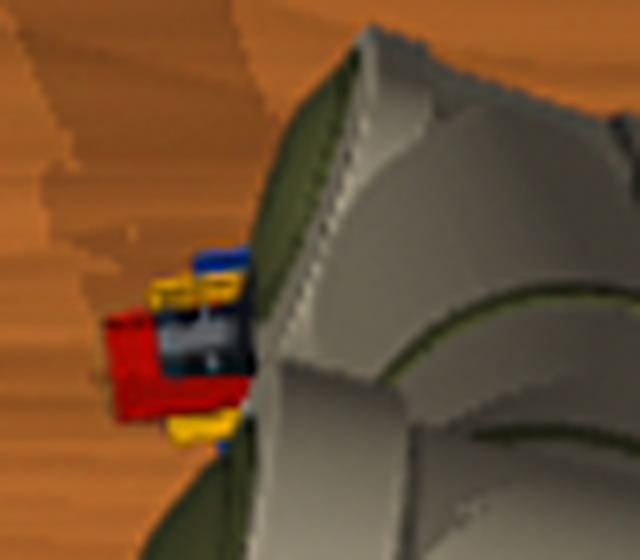

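```bash
python3 -c "
from h import *
np.set_printoptions(precision=1,suppress=True)
for p in [(.5282,-.1921,.1204),(.5275,-.1929,.0539),(.5288,-.19,.0251)]:
    for dz in (.0,-.011):
        print(p,dz,proj('side',np.array(p)+[0,0,dz]), 'front edge',proj('side',np.array(p)+[0,.0145,dz]), proj('side',np.array(p)+[-.011,.0145,dz]),proj('side',np.array(p)+[.011,.0145,dz]))
im=env.read_camera('side'); crop(im,320,150,360,210,13,'a6.png')"
```

```text
(0.5282, -0.1921, 0.1204) 0.0 [336.3 168. ] front edge [333.3 169.9] [336.6 171.2] [330.2 168.6]
(0.5282, -0.1921, 0.1204) -0.011 [336.  171.4] front edge [333.  173.3] [336.3 174.6] [329.9 172. ]
(0.5275, -0.1929, 0.0539) 0.0 [334.8 187.9] front edge [331.9 189.9] [335.  191.2] [328.8 188.5]
(0.5275, -0.1929, 0.0539) -0.011 [334.5 191.1] front edge [331.6 193.1] [334.7 194.4] [328.5 191.7]
(0.5288, -0.19, 0.0251) 0.0 [333.1 196.4] front edge [330.2 198.4] [333.3 199.8] [327.2 197.1]
(0.5288, -0.19, 0.0251) -0.011 [332.8 199.5] front edge [330.  201.5] [333.  202.9] [326.9 200.2]
```

View pics/a6.png

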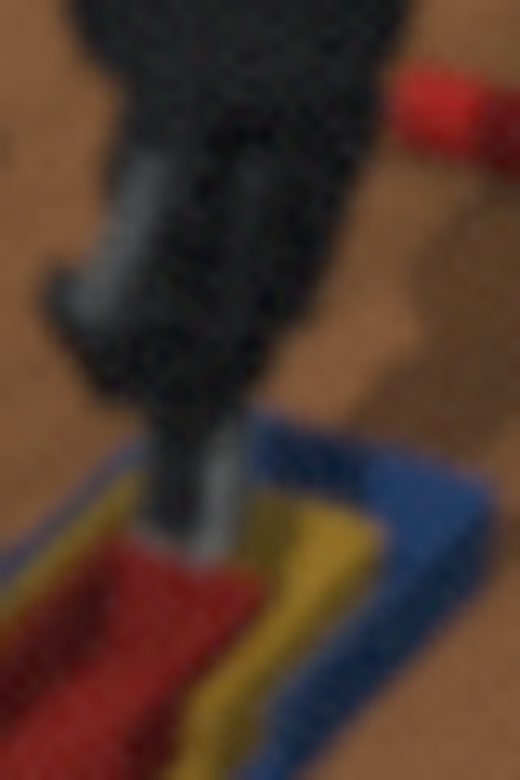

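The fingers closed fully (0.3 mm) over the wall, and in the picture the tips end at about z 0.04, so they stand above the wall. I'll reopen and step lower, watching the force.

Call:
jog_arm --deltas '[{"tx": 0, "ty": 0, "tz": 0, "twist": 0}, {"tx": 0, "ty": 0, "tz": 0, "twist": 0}, {"tx": 0, "ty": 0, "tz": 0, "twist": 0}, {"tx": 0, "ty": 0, "tz": 0, "twist": 0}, {"tx": 0, "ty": 0, "tz": 0.2, "twist": 0}, {"tx": 0, "ty": 0, "tz": 0.4, "twist": 0}, {"tx": 0, "ty": 0, "tz": 0.6, "twist": 0}, {"tx": 0, "ty": 0, "tz": 0.8, "twist": 0}]' --gripper 2.4

```text
t: 5.1
tcp_pos: [0.5287, -0.19, 0.0168]
tcp_rot: [0.998, 0.066, -0.001, 0.0]
wrist_force: [0.0, 0.5, -0.9]
gripper_width: 0.0242
```

```bash
python3 -c "
from h import *
delta(.5287,-.191,.025,97.5)
im=env.read_camera('side'); crop(im,320,150,360,210,13,'a7.png')"
```

```text
d [-0.02  0.1  -0.82] twist 0.02 now yaw -82.48 tcp [ 0.5287 -0.19    0.0168] t 5.1 w 0.0242 F [ 0.   0.5 -0.9]
```

View pics/a7.png

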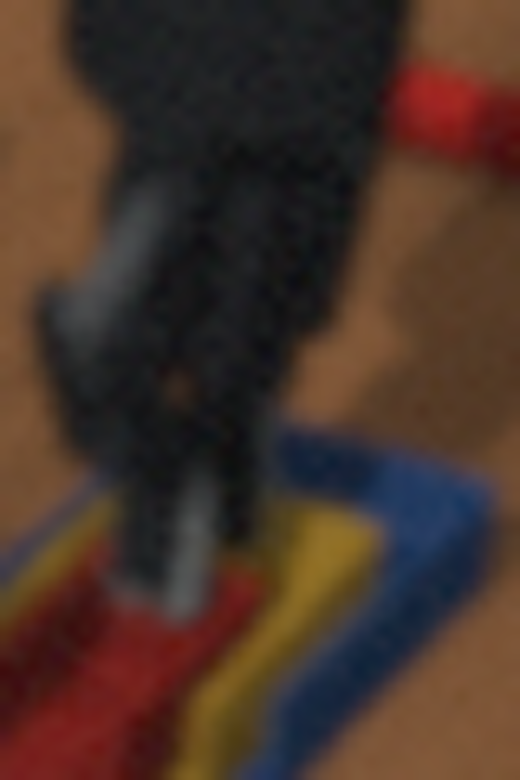

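Call:
jog_arm --deltas '[{"tx": 0, "ty": 0, "tz": 0.3, "twist": 0}, {"tx": 0, "ty": 0, "tz": 0.4, "twist": 0}, {"tx": 0, "ty": 0, "tz": 0.4, "twist": 0}, {"tx": 0, "ty": 0, "tz": 0.4, "twist": 0}, {"tx": 0, "ty": 0, "tz": 0.4, "twist": 0}, {"tx": 0, "ty": 0, "tz": 0.4, "twist": 0}]' --gripper 0 --force 40

```text
t: 5.75
tcp_pos: [0.5286, -0.19, 0.0126]
tcp_rot: [0.998, 0.066, -0.001, 0.0]
wrist_force: [-0.2, 0.2, 5.9]
gripper_width: 0.0022
```

```bash
python3 -c "
from h import *
delta(.5287,-.191,.025,97.5)
im=env.read_camera('side'); crop(im,310,150,370,220,8,'a8.png')"
```

```text
d [-0.    0.1  -1.24] twist 0.02 now yaw -82.48 tcp [ 0.5286 -0.19    0.0126] t 5.75 w 0.0022 F [-0.2  0.2  5.9]
```

View pics/a8.png

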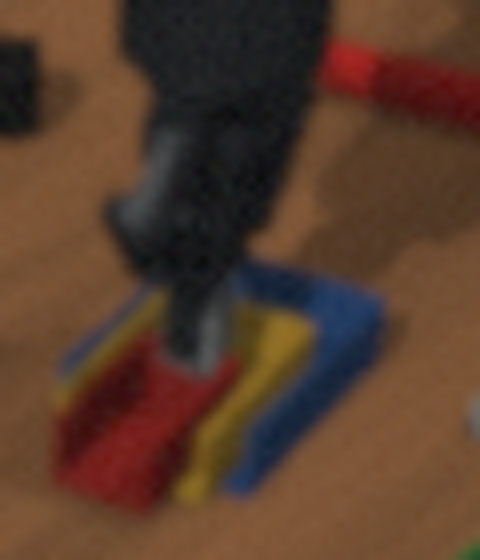

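Width is 2.2 mm with +6 N upward: the closed tips rest on top of the wall (z 0.036) at TCP z 0.0126. So the real tips stand about 23 mm above the reported TCP, which the pictures also show (about 24 mm). I'll use that offset: open, then go lower.

Call:
jog_arm --deltas '[{"tx": 0, "ty": 0, "tz": -0.3, "twist": 0}, {"tx": 0, "ty": 0, "tz": -0.3, "twist": 0}, {"tx": 0, "ty": 0, "tz": -0.3, "twist": 0}, {"tx": 0, "ty": 0, "tz": -0.3, "twist": 0}, {"tx": 0, "ty": 0.1, "tz": 0.2, "twist": 0}, {"tx": 0, "ty": 0.1, "tz": 0.5, "twist": 0}, {"tx": 0, "ty": 0.1, "tz": 0.8, "twist": 0}, {"tx": 0, "ty": 0.1, "tz": 0.8, "twist": 0}]' --gripper 2.4

```text
t: 6.6
tcp_pos: [0.5284, -0.1909, 0.004]
tcp_rot: [0.998, 0.066, -0.001, 0.0]
wrist_force: [-0.3, 1.0, -0.9]
gripper_width: 0.024
```

```bash
python3 -c "
from h import *
delta(.5287,-.191,-.006,97.5)
im=env.read_camera('side'); crop(im,310,150,370,220,8,'a9.png')"
```

```text
d [0.04 0.01 1.  ] twist 0.02 now yaw -82.48 tcp [ 0.5284 -0.1909  0.004 ] t 6.6 w 0.024 F [-0.3  1.  -0.9]
```

View pics/a9.png

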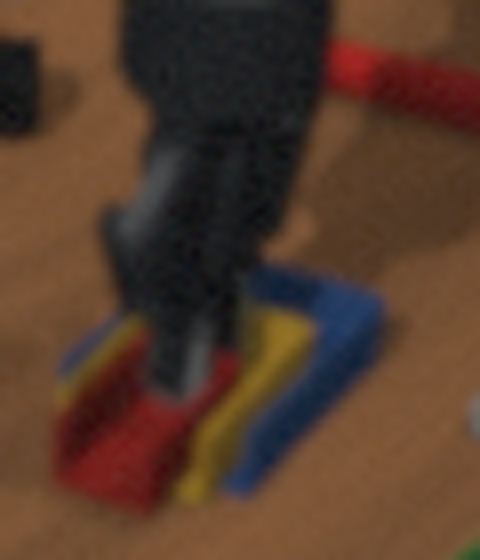

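Call:
jog_arm --deltas '[{"tx": 0, "ty": 0, "tz": 0.2, "twist": 0}, {"tx": 0, "ty": 0, "tz": 0.5, "twist": 0}, {"tx": 0, "ty": 0, "tz": 0.8, "twist": 0}, {"tx": 0, "ty": 0, "tz": 0.9, "twist": 0}]'

```text
t: 7.05
tcp_pos: [0.5283, -0.1909, -0.0051]
tcp_rot: [0.998, 0.066, -0.001, 0.0]
wrist_force: [-0.2, -0.1, 0.7]
gripper_width: 0.0237
```

Call:
jog_arm --deltas '[{"tx": 0, "ty": 0, "tz": 0, "twist": 0}, {"tx": 0, "ty": 0, "tz": 0, "twist": 0}, {"tx": 0, "ty": 0, "tz": 0, "twist": 0}, {"tx": 0, "ty": 0, "tz": 0, "twist": 0}, {"tx": 0, "ty": 0, "tz": 0, "twist": 0}]' --gripper 0 --force 40

```text
t: 7.55
tcp_pos: [0.5283, -0.1909, -0.0051]
tcp_rot: [0.998, 0.066, -0.001, 0.0]
wrist_force: [-0.3, -0.8, -1.1]
gripper_width: 0.0025
```

```bash
python3 -c "
from h import *
delta(.52,-.06,-.002,97.5)
im=env.read_camera('side'); crop(im,310,150,370,220,8,'a10.png')"
```

```text
d [  0.89 -13.08  -0.31] twist 0.02 now yaw -82.48 tcp [ 0.5283 -0.1909 -0.0051] t 7.55 w 0.0025 F [-0.3 -0.8 -1.1]
```

View pics/a10.png

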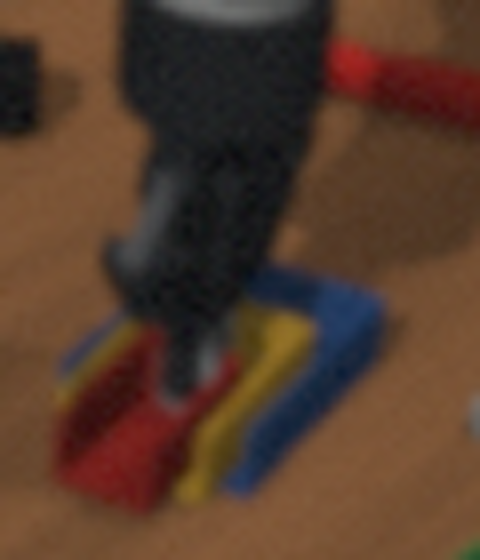

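Gripped (2.5 mm, no side force). Now sliding red out along its own axis.

Call:
jog_arm --deltas '[{"tx": 0, "ty": -0.3, "tz": -0.05, "twist": 0}, {"tx": 0, "ty": -1, "tz": -0.1, "twist": 0}, {"tx": 0, "ty": -2, "tz": -0.1, "twist": 0}, {"tx": 0, "ty": -3, "tz": -0.1, "twist": 0}, {"tx": 0, "ty": -4, "tz": -0.1, "twist": 0}, {"tx": 0, "ty": -5, "tz": -0.1, "twist": 0}, {"tx": 0, "ty": -6, "tz": -0.1, "twist": 0}, {"tx": 0, "ty": -7, "tz": -0.1, "twist": 0}, {"tx": 0, "ty": -8, "tz": -0.1, "twist": 0}, {"tx": 0, "ty": -9, "tz": -0.1, "twist": 0}, {"tx": 0, "ty": -10, "tz": -0.1, "twist": 0}, {"tx": 0, "ty": -11, "tz": -0.1, "twist": 0}, {"tx": 0, "ty": -11.5, "tz": -0.1, "twist": 0}, {"tx": 0, "ty": -11.5, "tz": -0.1, "twist": 0}]'

```text
t: 9.0
tcp_pos: [0.5132, -0.0759, -0.0041]
tcp_rot: [0.998, 0.066, -0.001, -0.0]
wrist_force: [0.1, -0.4, -1.3]
gripper_width: 0.0024
```

```bash
python3 -c "
from h import *
delta(.578,.03,-.0085,93)
im=env.read_camera('side'); crop(im,260,150,370,240,6,'b1.png')"
```

```text
d [ 7.82 -9.64  0.42] twist 4.6 now yaw -82.4 tcp [ 0.5132 -0.0759 -0.0041] t 9.0 w 0.0024 F [ 0.1 -0.4 -1.3]
```

View pics/b1.png

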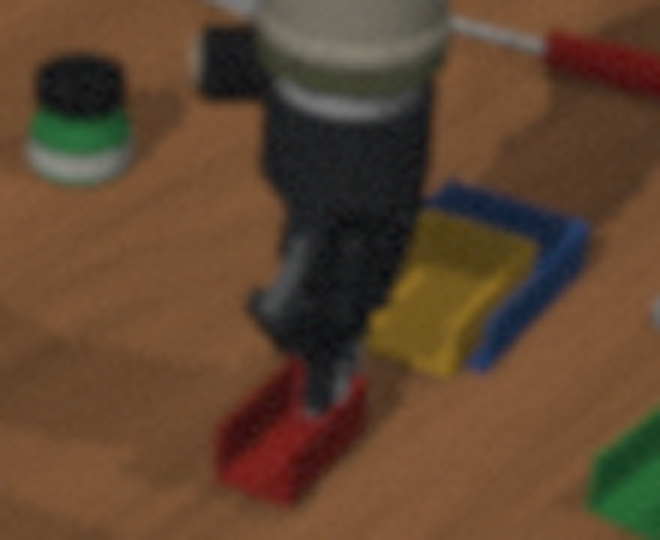

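```bash
python3 -c "
from h import *
delta(.582,.05,-.0103,93)"
```

```text
d [  8.48 -11.65   0.6 ] twist 4.56 now yaw -82.44 tcp [ 0.5133 -0.0766 -0.0041] t 9.05 w 0.0023 F [-0.4 -0.3 -1.4]
```

Call:
jog_arm --deltas '[{"tx": 0.3, "ty": -0.4, "tz": 0.1, "twist": 0.2}, {"tx": 1.1, "ty": -1.5, "tz": 0.3, "twist": 0.5}, {"tx": 2.2, "ty": -3, "tz": 0.5, "twist": 1}, {"tx": 3.3, "ty": -4.5, "tz": 0.6, "twist": 1.7}, {"tx": 4.4, "ty": -6, "tz": 0.6, "twist": 2.5}, {"tx": 5.5, "ty": -7.5, "tz": 0.6, "twist": 3.2}, {"tx": 6.6, "ty": -9, "tz": 0.6, "twist": 4}, {"tx": 7.7, "ty": -10.5, "tz": 0.6, "twist": 4.6}, {"tx": 8.3, "ty": -11.4, "tz": 0.6, "twist": 4.6}, {"tx": 8.5, "ty": -11.7, "tz": 0.6, "twist": 4.6}, {"tx": 8.5, "ty": -11.7, "tz": 0.6, "twist": 4.6}]'

```text
t: 10.15
tcp_pos: [0.5821, 0.0509, -0.0105]
tcp_rot: [1.0, 0.026, -0.001, 0.0]
wrist_force: [0.5, 0.0, 0.2]
gripper_width: 0.0026
```

```bash
python3 -c "
from h import *
delta(.5755,.160,-.0103,93)
im=env.read_camera('side'); crop(im,190,180,320,280,6,'b2.png')
im=env.read_camera('top'); crop(im,180,150,300,270,5,'b2t.png')"
```

```text
d [ -0.08 -10.93  -0.02] twist 0.01 now yaw -86.99 tcp [ 0.5821  0.0509 -0.0105] t 10.15 w 0.0026 F [0.5 0.  0.2]
```

View pics/b2.png

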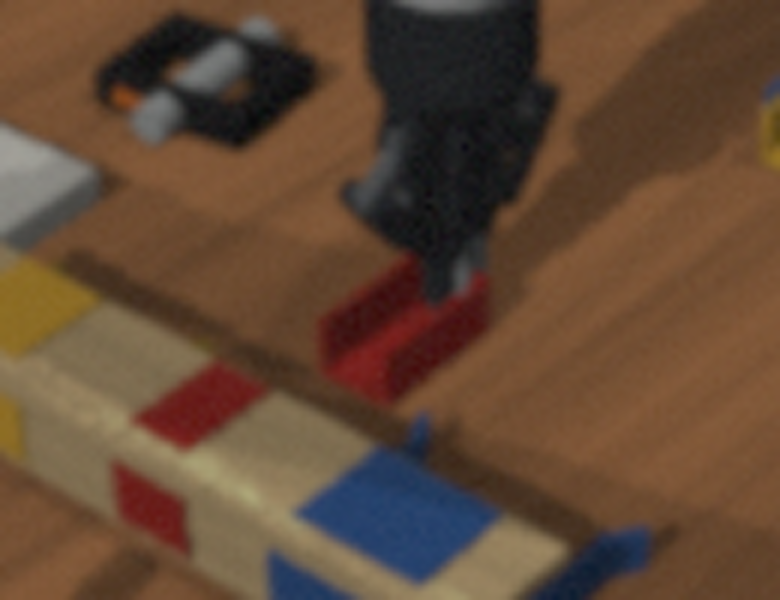

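View pics/b2t.png

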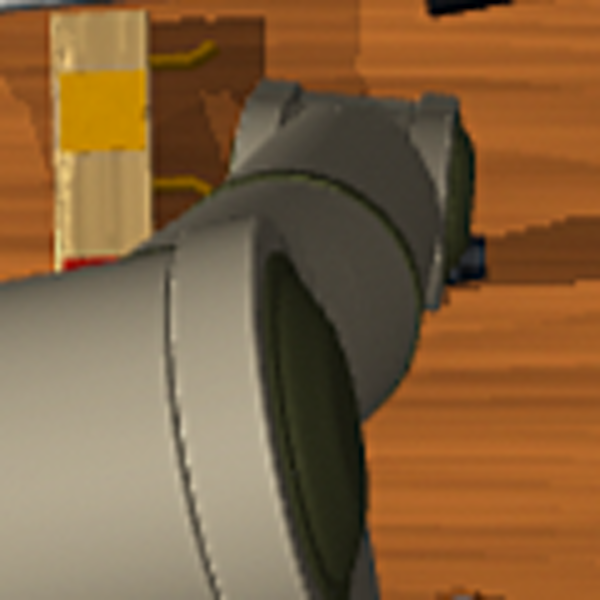

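```bash
cat >> h.py <<'E'
def box(n,c,yaw,L,W,z0,H=.03):
    a=np.radians(yaw);u=np.array([np.cos(a),np.sin(a)]);v=np.array([-u[1],u[0]])
    out={}
    for k,(i,j) in dict(FL=(1,1),FR=(1,-1),BL=(-1,1),BR=(-1,-1)).items():
        p=np.array(c)+u*i*L/2+v*j*W/2
        out[k]=(proj(n,[*p,z0]).round(1),proj(n,[*p,z0+H]).round(1))
    return out
E
python3 -c "
from h import *
u=np.array([-.052,.9986]);c=np.array([.5821,.0509])+.03325*u
for k,v in box('side',c,93,.07,.04,0).items():print(k,[((q-[190,180])*6).round() for q in v])"
```

```text
FL [array([386., 413.]), array([384., 358.])]
FR [array([316., 377.]), array([313., 322.])]
BL [array([487., 335.]), array([487., 281.])]
BR [array([418., 301.]), array([417., 248.])]
```

```bash
python3 -c "
from h import *
c=env.calibration('side');P=np.array(c['pose'])
for q in [(345,190),(352,205),(385,230),(420,250),(430,300),(555,90),(510,205)]:
  u,v=q[0]/6+190,q[1]/6+180
  d=P[:3,:3]@np.array([(u-c['cx'])/c['fx'],-(v-c['cy'])/c['fy'],-1.]);o=P[:3,3]
  for xx in (.571,.593):
    p=o+d*(xx-o[0])/d[0];print(q,xx,p.round(4), 'dy',round(p[1]-.0509,4))
"
```

```text
(345, 190) 0.571 [0.571  0.1254 0.1151] dy 0.0745
(345, 190) 0.593 [0.593  0.1036 0.0936] dy 0.0527
(352, 205) 0.571 [0.571  0.1217 0.1057] dy 0.0708
(352, 205) 0.593 [0.593  0.0997 0.0838] dy 0.0488
(385, 230) 0.571 [0.571  0.1027 0.0828] dy 0.0518
(385, 230) 0.593 [0.593  0.0801 0.0602] dy 0.0292
(420, 250) 0.571 [0.571  0.0816 0.0609] dy 0.0307
(420, 250) 0.593 [0.593  0.0582 0.0375] dy 0.0073
(430, 300) 0.571 [0.571  0.0757 0.0307] dy 0.0248
(430, 300) 0.593 [0.593  0.0522 0.0063] dy 0.0013
(555, 90) 0.571 [ 0.571  -0.007   0.0999] dy -0.0579
(555, 90) 0.593 [ 0.593  -0.0335  0.0778] dy -0.0844
(510, 205) 0.571 [0.571  0.0228 0.0535] dy -0.0281
(510, 205) 0.593 [ 0.593  -0.0026  0.0298] dy -0.0535
```

The side view agrees with the predicted tray corners within about 1 px, and the knuckles (z at least 0.06) clear the lip. Pushing red in.

Call:
jog_arm --deltas '[{"tx": 0, "ty": -0.5, "tz": 0, "twist": 0}, {"tx": 0, "ty": -1.8, "tz": 0, "twist": 0}, {"tx": 0, "ty": -3, "tz": 0, "twist": 0}, {"tx": 0, "ty": -4.2, "tz": 0, "twist": 0}, {"tx": 0, "ty": -5.4, "tz": 0, "twist": 0}, {"tx": 0, "ty": -6.6, "tz": 0, "twist": 0}, {"tx": 0, "ty": -7.8, "tz": 0, "twist": 0}, {"tx": 0, "ty": -9, "tz": 0, "twist": 0}, {"tx": 0, "ty": -9.8, "tz": 0, "twist": 0}, {"tx": 0, "ty": -10, "tz": 0, "twist": 0}]'

```text
t: 11.25
tcp_pos: [0.5765, 0.1511, -0.0105]
tcp_rot: [1.0, 0.026, -0.002, 0.0]
wrist_force: [-1.0, 0.2, -0.5]
gripper_width: 0.0027
```

Call:
jog_arm --deltas '[{"tx": 0, "ty": -0.2, "tz": 0, "twist": 0}, {"tx": 0, "ty": -0.4, "tz": 0, "twist": 0}, {"tx": 0, "ty": -0.6, "tz": 0, "twist": 0}, {"tx": 0, "ty": -0.8, "tz": 0, "twist": 0}]'

```text
t: 11.65
tcp_pos: [0.5765, 0.1571, -0.0101]
tcp_rot: [1.0, 0.025, -0.001, 0.001]
wrist_force: [0.0, -8.2, 7.8]
gripper_width: 0.0025
```

```bash
python3 -c "
from h import *
delta(.5755,.162,-.0103,93)
im=env.read_camera('side'); crop(im,190,180,320,280,6,'b3.png')"
```

```text
d [-0.08 -0.49  0.02] twist -0.13 now yaw -87.13 tcp [ 0.5765  0.1571 -0.0101] t 11.65 w 0.0025 F [ 0.  -8.2  7.8]
```

View pics/b3.png

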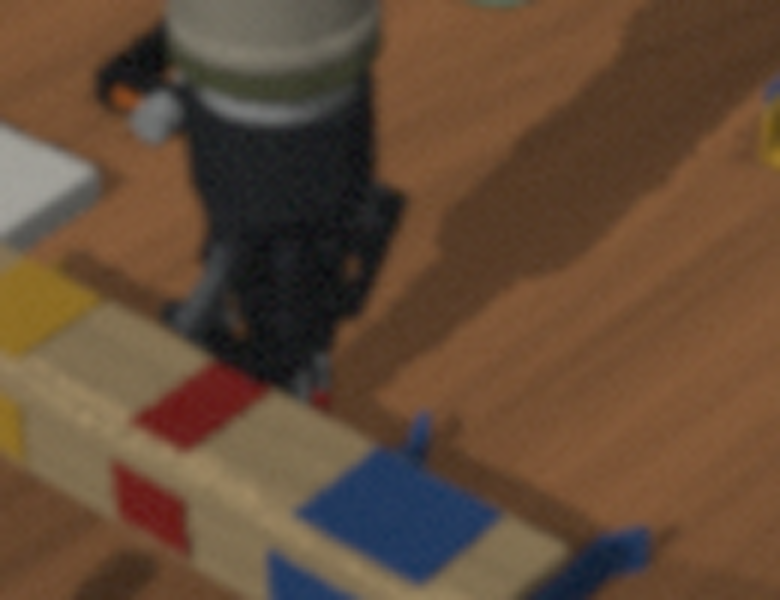

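There's 8 N backwards and 8 N upwards: either the stop, or a knuckle on the lip edge. I'll release, rise, and finish with shut fingers from behind, which settles it.

Call:
jog_arm --deltas '[{"tx": 0, "ty": 0.2, "tz": 0, "twist": 0}, {"tx": 0, "ty": 0.2, "tz": 0, "twist": 0}, {"tx": 0, "ty": 0.2, "tz": 0, "twist": 0}, {"tx": 0, "ty": 0.2, "tz": -1, "twist": 0}, {"tx": 0, "ty": 0.2, "tz": -3, "twist": 0}, {"tx": 0, "ty": 0.2, "tz": -5, "twist": 0}, {"tx": 0, "ty": 2, "tz": -5, "twist": 0}, {"tx": 0, "ty": 4, "tz": -5, "twist": 0}, {"tx": 0, "ty": 4, "tz": -5, "twist": 0}]' --gripper 1.5

```text
t: 12.6
tcp_pos: [0.5792, 0.1146, 0.041]
tcp_rot: [1.0, 0.023, -0.001, 0.001]
wrist_force: [0.3, -0.1, 0.9]
gripper_width: 0.0149
```

```bash
python3 -c "
from h import *
delta(.577,.12,-.005,93)
im=env.read_camera('side'); crop(im,190,180,320,280,6,'b4.png')
im=env.read_camera('top'); crop(im,180,150,300,270,5,'b4t.png')"
```

```text
d [-0.19 -0.56  4.6 ] twist -0.32 now yaw -87.32 tcp [0.5792 0.1146 0.041 ] t 12.6 w 0.0149 F [ 0.3 -0.1  0.9]
```

View pics/b4.png

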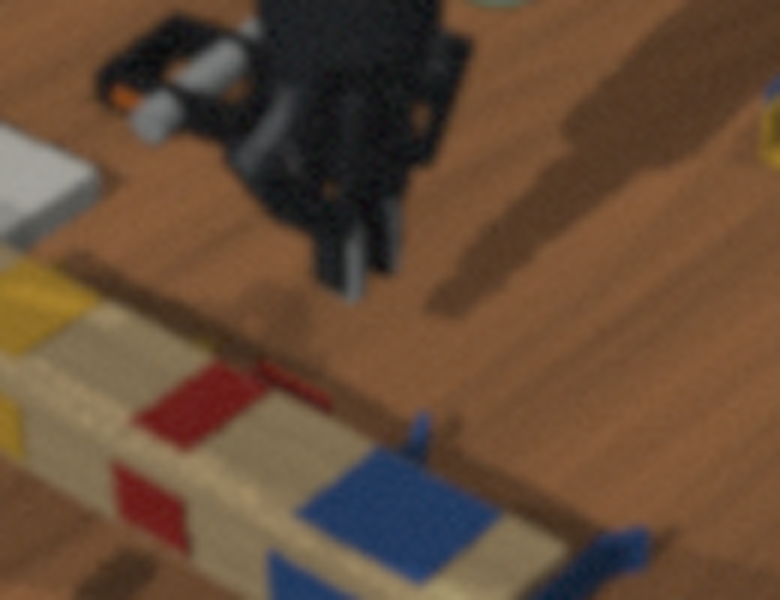

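View pics/b4t.png

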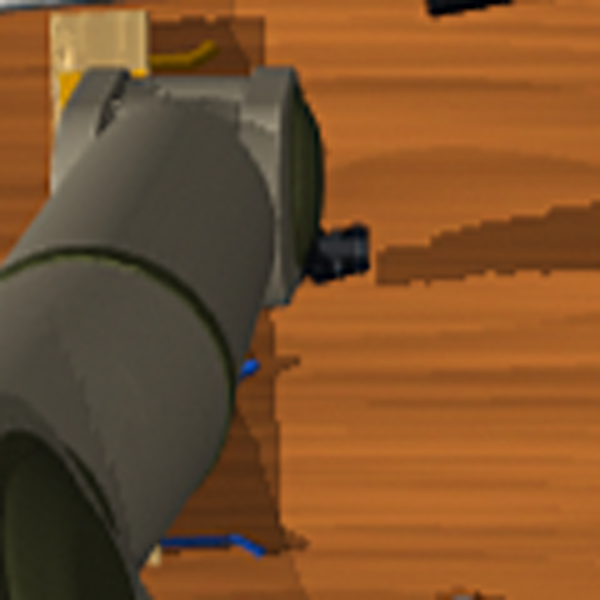

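Call:
jog_arm --deltas '[{"tx": -0.2, "ty": 0.1, "tz": 1, "twist": -0.3}, {"tx": -0.2, "ty": 0.1, "tz": 2.5, "twist": -0.3}, {"tx": -0.2, "ty": 0.1, "tz": 4, "twist": -0.3}, {"tx": -0.2, "ty": 0.1, "tz": 4.6, "twist": -0.3}, {"tx": -0.2, "ty": 0.1, "tz": 4.6, "twist": -0.3}, {"tx": -0.2, "ty": -1, "tz": 4.6, "twist": -0.3}, {"tx": -0.2, "ty": -2, "tz": 4.6, "twist": -0.3}, {"tx": -0.2, "ty": -2.3, "tz": 4.6, "twist": -0.3}, {"tx": -0.2, "ty": -2.6, "tz": 4.6, "twist": -0.3}, {"tx": -0.2, "ty": -2.8, "tz": 4.6, "twist": -0.3}]' --gripper 0

```text
t: 13.7
tcp_pos: [0.5756, 0.1458, -0.0052]
tcp_rot: [1.0, 0.027, -0.001, 0.001]
wrist_force: [0.2, -1.2, 1.4]
gripper_width: -0.0002
```

Call:
jog_arm --deltas '[{"tx": 0, "ty": -0.2, "tz": 0, "twist": 0}, {"tx": 0, "ty": -0.4, "tz": 0, "twist": 0}]'

```text
t: 13.9
tcp_pos: [0.5754, 0.1466, -0.0051]
tcp_rot: [1.0, 0.026, -0.001, 0.002]
wrist_force: [0.1, -14.1, 2.0]
gripper_width: 0.0004
```

Firm contact at y = 0.1465, where the tray's back should stand with its front on the stop (0.1455). Back off, lift, and look.

Call:
jog_arm --deltas '[{"tx": 0, "ty": 0.5, "tz": 0, "twist": 0}, {"tx": 0, "ty": 2, "tz": 0, "twist": 0}, {"tx": 0, "ty": 4, "tz": -2, "twist": 0}, {"tx": 0, "ty": 7, "tz": -5, "twist": 0}, {"tx": 0, "ty": 11, "tz": -8, "twist": 0}, {"tx": 0, "ty": 14, "tz": -9, "twist": 0}, {"tx": 0, "ty": 14, "tz": -9, "twist": 0}]' --gripper 2.4

```text
t: 14.6
tcp_pos: [0.5839, 0.0012, 0.0879]
tcp_rot: [1.0, 0.023, 0.001, 0.003]
wrist_force: [-0.4, -0.0, 0.2]
gripper_width: 0.0244
```

```bash
python3 -c "
from h import *
delta(.5348,-.2297,.08,97.3)
im=env.read_camera('top'); crop(im,300,190,380,250,9,'c1t.png'); crop(im,180,140,280,270,4.5,'c1r.png')"
```

```text
d [-5.96 22.84  0.92] twist -4.7 now yaw -87.4 tcp [0.5839 0.0012 0.0879] t 14.6 w 0.0244 F [-0.4 -0.   0.2]
```

View pics/c1t.png

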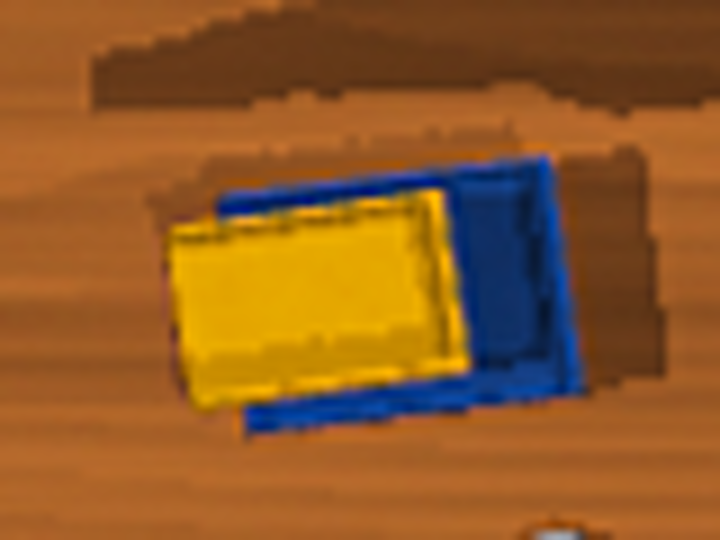

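View pics/c1r.png

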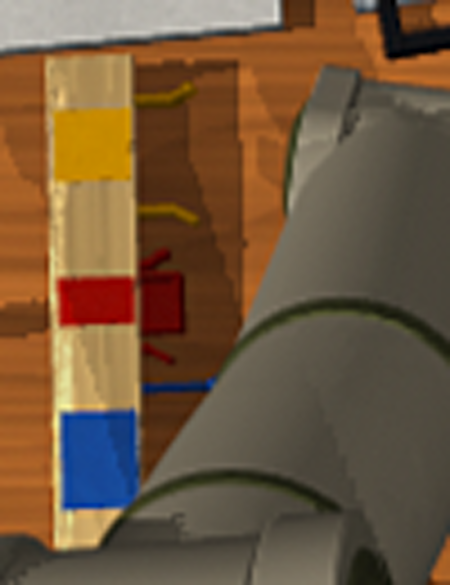

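```bash
python3 -c "
from h import *
for q in [(182,272),(185,332)]: print(ray('top',180+q[0]/4.5,140+q[1]/4.5,.03)[:2])
delta(.5348,-.2297,.055,97.5)"
```

```text
[0.59674618 0.15880414]
[0.55630305 0.1560052 ]
d [-5.97 23.11  3.28] twist -4.76 now yaw -87.26 tcp [0.5834 0.0042 0.0868] t 14.65 w 0.0242 F [-0.   2.  -0.7]
```

Red sits in its row at x 0.5765 (centre line 0.5763), with its back at y 0.157. Yellow and blue haven't moved. Next is yellow.

Call:
jog_arm --deltas '[{"tx": -0.3, "ty": 1, "tz": 0, "twist": 0}, {"tx": -1, "ty": 4, "tz": 0, "twist": -1}, {"tx": -2, "ty": 8, "tz": 0, "twist": -2}, {"tx": -3, "ty": 12, "tz": 0, "twist": -3}, {"tx": -4, "ty": 16, "tz": 0.5, "twist": -4}, {"tx": -5, "ty": 19.5, "tz": 1.5, "twist": -4.8}, {"tx": -5.8, "ty": 22.4, "tz": 2.5, "twist": -4.8}, {"tx": -5.97, "ty": 23.1, "tz": 3.2, "twist": -4.8}, {"tx": -5.97, "ty": 23.1, "tz": 3.2, "twist": -4.8}]' --gripper 2.4

```text
t: 15.55
tcp_pos: [0.5336, -0.2301, 0.0544]
tcp_rot: [0.998, 0.065, -0.001, 0.002]
wrist_force: [0.7, 0.7, 0.3]
gripper_width: 0.024
```

```bash
python3 -c "
from h import *
delta(.5348,-.2297,-.008,97.5)
im=env.read_camera('side'); crop(im,290,120,390,220,6,'c2.png')"
```

```text
d [ 0.14 -0.05  6.24] twist -0.05 now yaw -82.55 tcp [ 0.5336 -0.2301  0.0544] t 15.55 w 0.024 F [0.7 0.7 0.3]
```

View pics/c2.png

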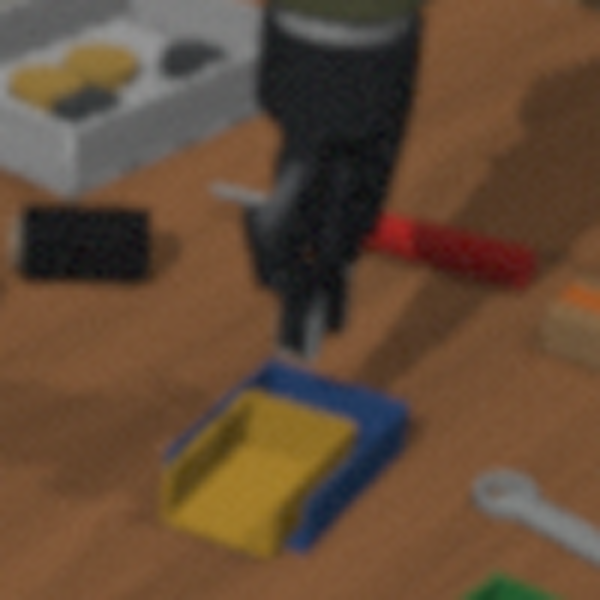

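Call:
jog_arm --deltas '[{"tx": 0.14, "ty": -0.05, "tz": 1, "twist": 0}, {"tx": 0.14, "ty": -0.05, "tz": 2.5, "twist": 0}, {"tx": 0.14, "ty": -0.05, "tz": 4, "twist": 0}, {"tx": 0.14, "ty": -0.05, "tz": 4.8, "twist": 0}, {"tx": 0.14, "ty": -0.05, "tz": 5.6, "twist": 0}, {"tx": 0.14, "ty": -0.05, "tz": 6.2, "twist": 0}, {"tx": 0.14, "ty": -0.05, "tz": 6.2, "twist": 0}]'

```text
t: 16.3
tcp_pos: [0.5352, -0.2281, -0.0079]
tcp_rot: [0.998, 0.066, -0.001, 0.001]
wrist_force: [-1.3, 0.2, 0.4]
gripper_width: 0.0241
```

```bash
python3 -c "
from h import *
delta(.5348,-.2297,-.008,97.5)
im=env.read_camera('side'); crop(im,290,120,390,220,6,'c3.png')"
```

```text
d [-0.06  0.15  0.01] twist 0.05 now yaw -82.45 tcp [ 0.5352 -0.2281 -0.0079] t 16.3 w 0.0241 F [-1.3  0.2  0.4]
```

View pics/c3.png

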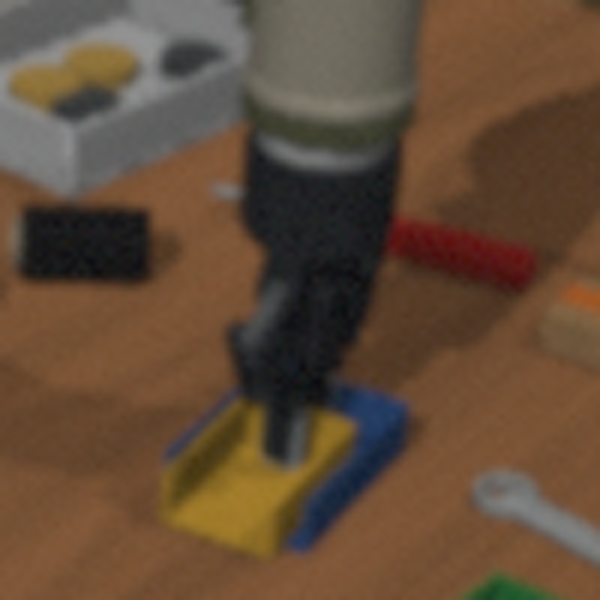

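The front finger is inside yellow, and the other is in the gap behind it. Closing, then sliding out.

Call:
jog_arm --deltas '[{"tx": 0, "ty": 0, "tz": 0, "twist": 0}, {"tx": 0, "ty": 0, "tz": 0, "twist": 0}, {"tx": 0, "ty": 0, "tz": 0, "twist": 0}, {"tx": 0, "ty": 0, "tz": 0, "twist": 0}, {"tx": 0, "ty": 0, "tz": 0, "twist": 0}]' --gripper 0 --force 40

```text
t: 16.85
tcp_pos: [0.5356, -0.2285, -0.0069]
tcp_rot: [0.998, 0.066, -0.0, 0.002]
wrist_force: [-1.5, -0.5, 5.9]
gripper_width: 0.0025
```

Call:
jog_arm --deltas '[{"tx": 0, "ty": -0.3, "tz": -0.05, "twist": 0}, {"tx": 0, "ty": -1, "tz": -0.1, "twist": 0}, {"tx": 0, "ty": -2, "tz": -0.1, "twist": 0}, {"tx": 0, "ty": -3, "tz": -0.1, "twist": 0}, {"tx": 0, "ty": -4, "tz": -0.1, "twist": 0}, {"tx": 0, "ty": -5, "tz": -0.1, "twist": 0}, {"tx": 0, "ty": -6, "tz": -0.1, "twist": 0}, {"tx": 0, "ty": -7, "tz": -0.1, "twist": 0}, {"tx": 0, "ty": -8, "tz": -0.1, "twist": 0}, {"tx": 0, "ty": -9, "tz": -0.1, "twist": 0}, {"tx": 0, "ty": -10, "tz": -0.1, "twist": 0}, {"tx": 0, "ty": -11, "tz": -0.1, "twist": 0}, {"tx": 0, "ty": -12, "tz": -0.1, "twist": 0}, {"tx": 0, "ty": -12.5, "tz": -0.1, "twist": 0}, {"tx": 0, "ty": -12.5, "tz": -0.1, "twist": 0}]'

```text
t: 18.35
tcp_pos: [0.5192, -0.1036, -0.0064]
tcp_rot: [0.998, 0.066, -0.001, 0.002]
wrist_force: [-0.4, -0.3, -1.1]
gripper_width: 0.0025
```

```bash
python3 -c "
from h import *
delta(.6855,.04,-.0105,93)
im=env.read_camera('side'); crop(im,260,150,370,240,6,'c4.png')"
```

```text
d [ 18.39 -12.03   0.35] twist 4.61 now yaw -82.39 tcp [ 0.5192 -0.1036 -0.0064] t 18.35 w 0.0025 F [-0.4 -0.3 -1.1]
```

View pics/c4.png

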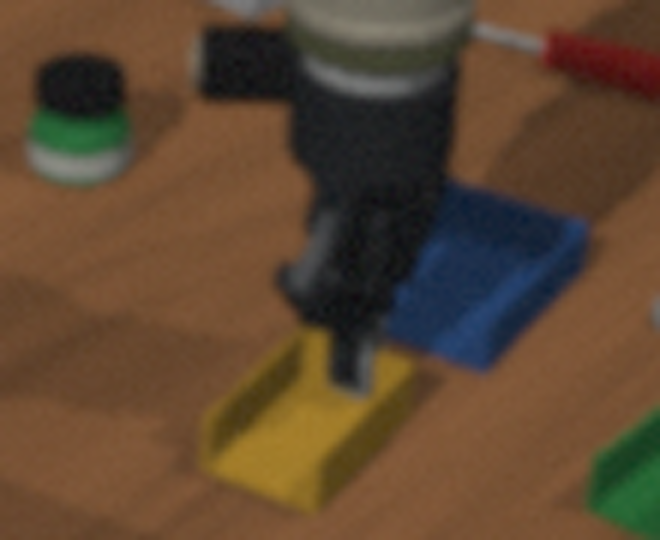

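Call:
jog_arm --deltas '[{"tx": 0.5, "ty": -0.3, "tz": 0.1, "twist": 0}, {"tx": 2, "ty": -1.3, "tz": 0.2, "twist": 0.5}, {"tx": 4, "ty": -2.6, "tz": 0.25, "twist": 1}, {"tx": 6, "ty": -3.9, "tz": 0.25, "twist": 1.5}, {"tx": 8, "ty": -5.2, "tz": 0.25, "twist": 2}, {"tx": 10, "ty": -6.5, "tz": 0.25, "twist": 2.5}, {"tx": 12, "ty": -7.8, "tz": 0.25, "twist": 3}, {"tx": 14, "ty": -9.1, "tz": 0.25, "twist": 3.5}, {"tx": 16, "ty": -10.4, "tz": 0.25, "twist": 4}, {"tx": 17.8, "ty": -11.6, "tz": 0.25, "twist": 4.6}, {"tx": 18.4, "ty": -12, "tz": 0.25, "twist": 4.6}, {"tx": 18.4, "ty": -12, "tz": 0.25, "twist": 4.6}]'

```text
t: 19.6
tcp_pos: [0.6864, 0.0396, -0.0097]
tcp_rot: [1.0, 0.027, -0.0, 0.002]
wrist_force: [0.4, 1.2, 0.4]
gripper_width: 0.0027
```

```bash
python3 -c "
from h import *
delta(.6812,.138,-.009,93)
s=env.state()['tcp_pos'];u=np.array([-.052,.9986]);c=s[:2]+.04325*u
for k,v in box('side',c,93,.09,.06,0).items():print(k,[((q-[180,160])*6).round() for q in v])
im=env.read_camera('side'); crop(im,180,160,310,260,6,'c5.png')
im=env.read_camera('top'); crop(im,180,140,300,260,5,'c5t.png')"
```

```text
d [ 0.   -9.86 -0.1 ] twist 0.04 now yaw -86.96 tcp [ 0.6864  0.0396 -0.0097] t 19.6 w 0.0027 F [0.4 1.2 0.4]
FL [array([281., 454.]), array([277., 400.])]
FR [array([185., 404.]), array([180., 350.])]
BL [array([413., 361.]), array([412., 308.])]
BR [array([319., 316.]), array([316., 263.])]
```

View pics/c5.png

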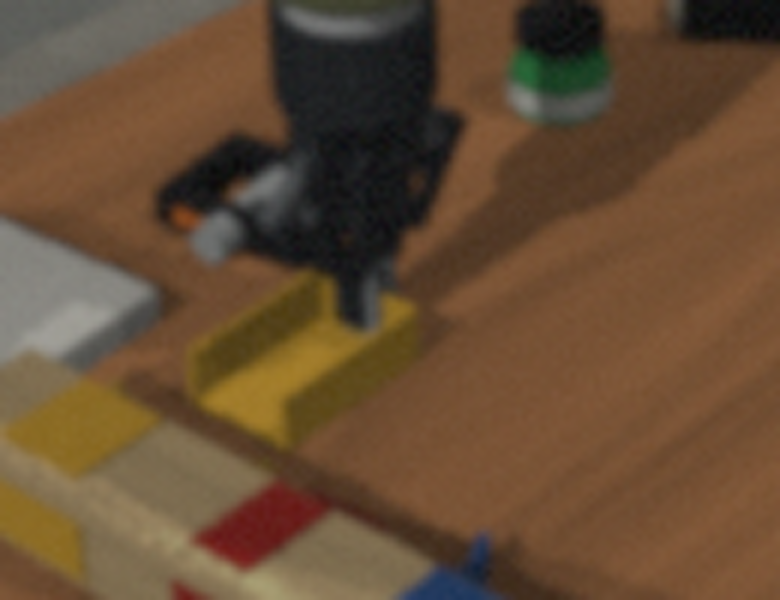

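View pics/c5t.png

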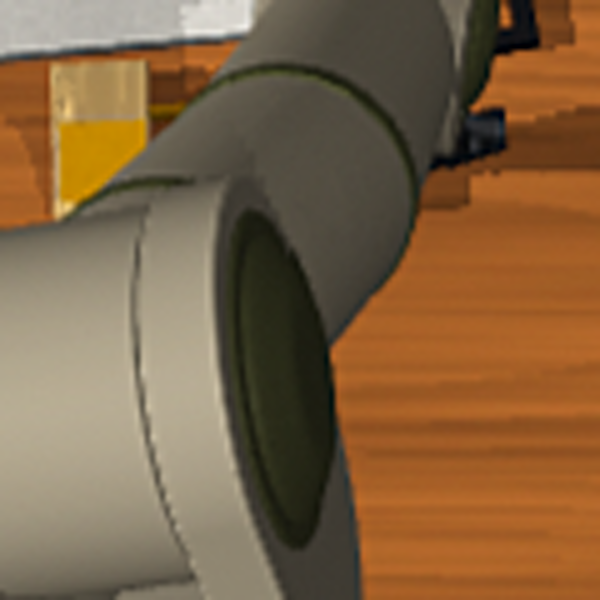

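Predicted and observed corners agree within about 1.5 px. Pushing yellow in.

Call:
jog_arm --deltas '[{"tx": 0, "ty": -0.5, "tz": -0.05, "twist": 0}, {"tx": 0, "ty": -1.8, "tz": -0.1, "twist": 0}, {"tx": 0, "ty": -3, "tz": -0.1, "twist": 0}, {"tx": 0, "ty": -4.2, "tz": -0.1, "twist": 0}, {"tx": 0, "ty": -5.4, "tz": -0.1, "twist": 0}, {"tx": 0, "ty": -6.6, "tz": -0.1, "twist": 0}, {"tx": 0, "ty": -7.8, "tz": -0.1, "twist": 0}, {"tx": 0, "ty": -9, "tz": -0.1, "twist": 0}, {"tx": 0, "ty": -9.8, "tz": -0.1, "twist": 0}, {"tx": 0, "ty": -10, "tz": -0.1, "twist": 0}]'

```text
t: 20.7
tcp_pos: [0.6798, 0.1394, -0.0091]
tcp_rot: [1.0, 0.026, -0.001, 0.002]
wrist_force: [-0.5, -0.0, -2.1]
gripper_width: 0.0029
```

Call:
jog_arm --deltas '[{"tx": 0, "ty": -0.2, "tz": 0, "twist": 0}, {"tx": 0, "ty": -0.4, "tz": 0, "twist": 0}]'

```text
t: 20.9
tcp_pos: [0.6797, 0.1431, -0.0091]
tcp_rot: [1.0, 0.026, -0.001, 0.002]
wrist_force: [-0.4, -0.1, -0.6]
gripper_width: 0.0027
```

Call:
jog_arm --deltas '[{"tx": 0, "ty": -0.2, "tz": 0, "twist": 0}, {"tx": 0, "ty": -0.4, "tz": 0, "twist": 0}]'

```text
t: 21.1
tcp_pos: [0.6796, 0.1466, -0.0091]
tcp_rot: [1.0, 0.026, -0.001, 0.002]
wrist_force: [-0.9, -5.0, -1.0]
gripper_width: 0.0027
```

Contact at y 0.1466 (expected 0.147), so yellow is home. Releasing straight up.

Call:
jog_arm --deltas '[{"tx": 0, "ty": 0, "tz": 0.05, "twist": 0}, {"tx": 0, "ty": 0, "tz": 0.05, "twist": 0}, {"tx": 0, "ty": 0, "tz": 0.05, "twist": 0}, {"tx": 0, "ty": 0, "tz": -1, "twist": 0}, {"tx": 0, "ty": 0, "tz": -3, "twist": 0}, {"tx": 0, "ty": 0, "tz": -6, "twist": 0}, {"tx": 0, "ty": 3, "tz": -9, "twist": 0}, {"tx": 0, "ty": 7, "tz": -9, "twist": 0}, {"tx": 0, "ty": 11, "tz": -9, "twist": 0}, {"tx": 0, "ty": 15, "tz": -9, "twist": 0}, {"tx": 0, "ty": 19, "tz": -9, "twist": 0}, {"tx": 0, "ty": 20, "tz": -9, "twist": 0}]' --gripper 2.0

```text
t: 22.3
tcp_pos: [0.6899, -0.0597, 0.0832]
tcp_rot: [1.0, 0.023, -0.0, 0.004]
wrist_force: [0.3, -0.2, -0.3]
gripper_width: 0.0199
```

```bash
python3 -c "
from h import *
delta(.5378,-.268,.055,97)
im=env.read_camera('top'); crop(im,300,190,380,250,9,'d1t.png'); crop(im,180,140,280,270,4.5,'d1r.png')"
```

```text
d [-16.13  20.1    2.98] twist -4.42 now yaw -87.42 tcp [ 0.6899 -0.0597  0.0832] t 22.3 w 0.0199 F [ 0.3 -0.2 -0.3]
```

View pics/d1t.png

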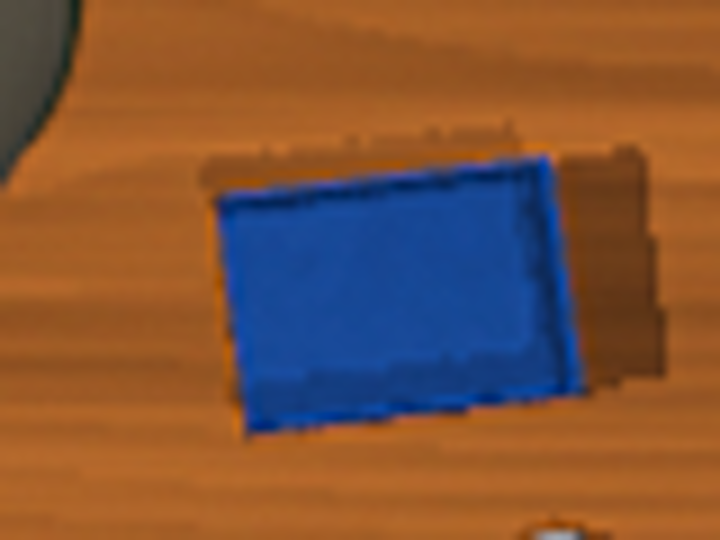

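View pics/d1r.png

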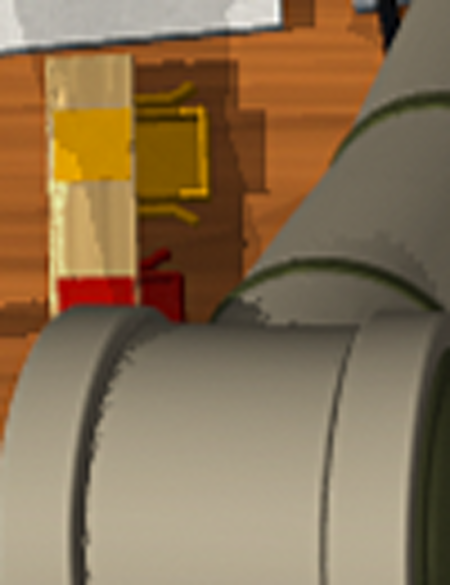

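Yellow is seated between its rails and blue hasn't moved. Now blue.

Call:
jog_arm --deltas '[{"tx": -0.6, "ty": 0.8, "tz": 0, "twist": 0}, {"tx": -3, "ty": 3.7, "tz": 0, "twist": -1}, {"tx": -6, "ty": 7.5, "tz": 0, "twist": -2}, {"tx": -9, "ty": 11.2, "tz": 0, "twist": -3}, {"tx": -12, "ty": 15, "tz": 0, "twist": -4}, {"tx": -15, "ty": 18.7, "tz": 1.5, "twist": -4.5}, {"tx": -16.1, "ty": 20.1, "tz": 2.8, "twist": -4.5}, {"tx": -16.1, "ty": 20.1, "tz": 3, "twist": -4.5}, {"tx": -16.1, "ty": 20.1, "tz": 3, "twist": -4.5}]' --gripper 2.4

```text
t: 23.25
tcp_pos: [0.5386, -0.2661, 0.0545]
tcp_rot: [0.998, 0.062, -0.0, 0.003]
wrist_force: [-0.1, 0.1, 0.8]
gripper_width: 0.0242
```

```bash
python3 -c "
from h import *
delta(.5376,-.268,-.008,97)"
```

```text
d [-0.12  0.14  6.25] twist 0.15 now yaw -82.85 tcp [ 0.5386 -0.2661  0.0545] t 23.25 w 0.0242 F [-0.1  0.1  0.8]
```

Call:
jog_arm --deltas '[{"tx": -0.1, "ty": 0.14, "tz": 0.5, "twist": 0.1}, {"tx": -0.1, "ty": 0.14, "tz": 2, "twist": 0.1}, {"tx": -0.1, "ty": 0.14, "tz": 3.5, "twist": 0.1}, {"tx": -0.1, "ty": 0.14, "tz": 4.8, "twist": 0.1}, {"tx": -0.1, "ty": 0.14, "tz": 5.6, "twist": 0.1}, {"tx": -0.1, "ty": 0.14, "tz": 6.2, "twist": 0.1}, {"tx": -0.1, "ty": 0.14, "tz": 6.2, "twist": 0.1}]'

```text
t: 23.95
tcp_pos: [0.5373, -0.2679, -0.0085]
tcp_rot: [0.998, 0.061, -0.001, 0.003]
wrist_force: [-0.2, 0.4, -0.7]
gripper_width: 0.0241
```

```bash
python3 -c "
from h import *
delta(.5376,-.268,-.008,97)
im=env.read_camera('side'); crop(im,290,120,390,220,6,'d2.png')"
```

```text
d [ 0.03  0.02 -0.05] twist 0.03 now yaw -82.97 tcp [ 0.5373 -0.2679 -0.0085] t 23.95 w 0.0241 F [-0.2  0.4 -0.7]
```

View pics/d2.png

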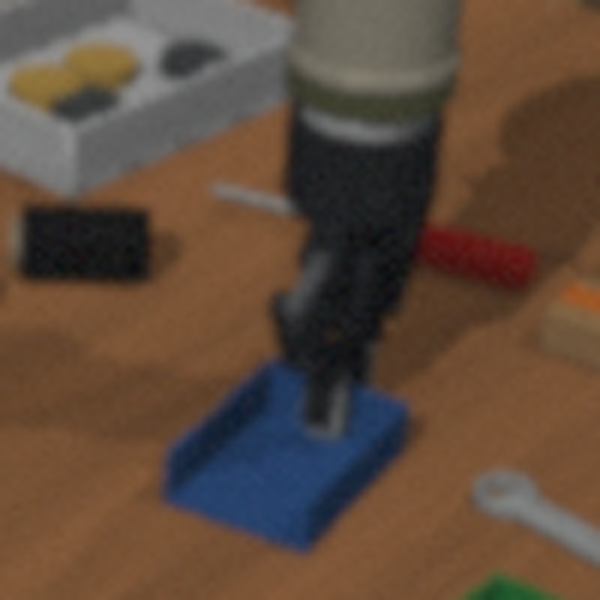

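Call:
jog_arm --deltas '[{"tx": 0, "ty": 0, "tz": 0, "twist": 0}, {"tx": 0, "ty": 0, "tz": 0, "twist": 0}, {"tx": 0, "ty": 0, "tz": 0, "twist": 0}, {"tx": 0, "ty": 0, "tz": 0, "twist": 0}, {"tx": 0, "ty": 0, "tz": -0.05, "twist": 0}]' --gripper 0 --force 40

```text
t: 24.5
tcp_pos: [0.5377, -0.2682, -0.0072]
tcp_rot: [0.998, 0.061, -0.0, 0.003]
wrist_force: [-0.4, -0.8, -0.2]
gripper_width: 0.0025
```

```bash
python3 -c "
from h import *
delta(.4825,-.03,-.0085,93)"
```

```text
d [-2.560e+00 -2.431e+01 -1.000e-02] twist 4.03 now yaw -82.97 tcp [ 0.5377 -0.2682 -0.0072] t 24.5 w 0.0025 F [-0.4 -0.8 -0.2]
```

Call:
jog_arm --deltas '[{"tx": 0, "ty": -0.4, "tz": 0, "twist": 0}, {"tx": -0.1, "ty": -1.5, "tz": 0, "twist": 0.2}, {"tx": -0.3, "ty": -3, "tz": 0, "twist": 0.5}, {"tx": -0.5, "ty": -4.8, "tz": 0, "twist": 0.8}, {"tx": -0.7, "ty": -6.6, "tz": 0, "twist": 1.1}, {"tx": -0.9, "ty": -8.4, "tz": 0, "twist": 1.4}, {"tx": -1.1, "ty": -10.2, "tz": -0.05, "twist": 1.7}, {"tx": -1.3, "ty": -12, "tz": -0.05, "twist": 2}, {"tx": -1.5, "ty": -13.8, "tz": -0.05, "twist": 2.3}, {"tx": -1.7, "ty": -15.6, "tz": -0.05, "twist": 2.6}, {"tx": -1.9, "ty": -17.4, "tz": -0.05, "twist": 2.9}, {"tx": -2.1, "ty": -19.2, "tz": -0.1, "twist": 3.2}, {"tx": -2.3, "ty": -21, "tz": -0.1, "twist": 3.5}, {"tx": -2.5, "ty": -22.8, "tz": -0.1, "twist": 3.8}, {"tx": -2.6, "ty": -24, "tz": -0.1, "twist": 4}, {"tx": -2.6, "ty": -24.3, "tz": -0.1, "twist": 4}, {"tx": -2.6, "ty": -24.3, "tz": -0.1, "twist": 4}]'

```text
t: 26.2
tcp_pos: [0.4816, -0.0286, -0.0075]
tcp_rot: [1.0, 0.027, -0.001, 0.003]
wrist_force: [-0.3, 2.8, 6.6]
gripper_width: 0.0022
```

```bash
python3 -c "
from h import *
delta(.4763,.1,-.008,93)
s=env.state()['tcp_pos'];u=np.array([-.052,.9986]);c=s[:2]+.05325*u
for k,v in box('side',c,93,.11,.08,0).items():print(k,[((q-[230,190])*6).round() for q in v])
im=env.read_camera('side'); crop(im,230,190,360,290,6,'d3.png')
im=env.read_camera('top'); crop(im,180,160,300,280,5,'d3t.png')"
```

```text
d [ 1.800e-01 -1.287e+01 -1.000e-02] twist 0.13 now yaw -86.87 tcp [ 0.4816 -0.0286 -0.0075] t 26.2 w 0.0022 F [-0.3  2.8  6.6]
FL [array([428., 431.]), array([430., 375.])]
FR [array([276., 355.]), array([277., 299.])]
BL [array([571., 301.]), array([576., 247.])]
BR [array([424., 233.]), array([427., 181.])]
```

View pics/d3.png

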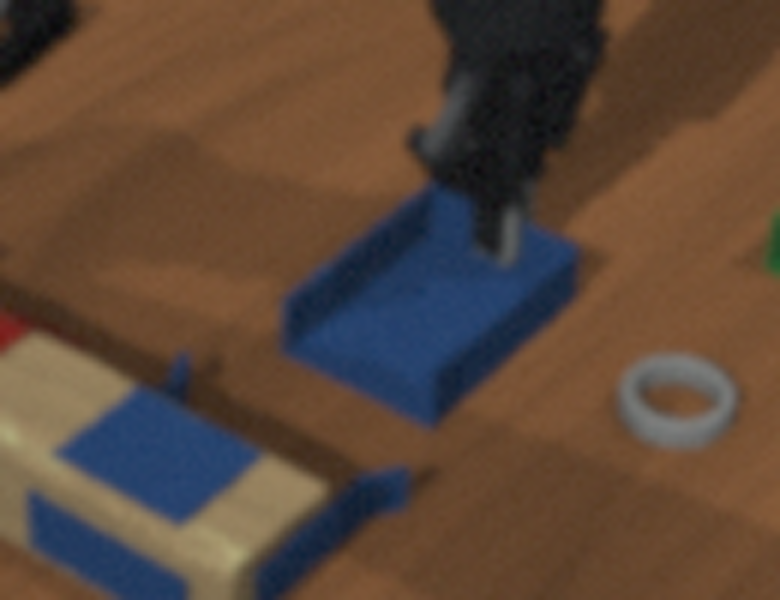

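View pics/d3t.png

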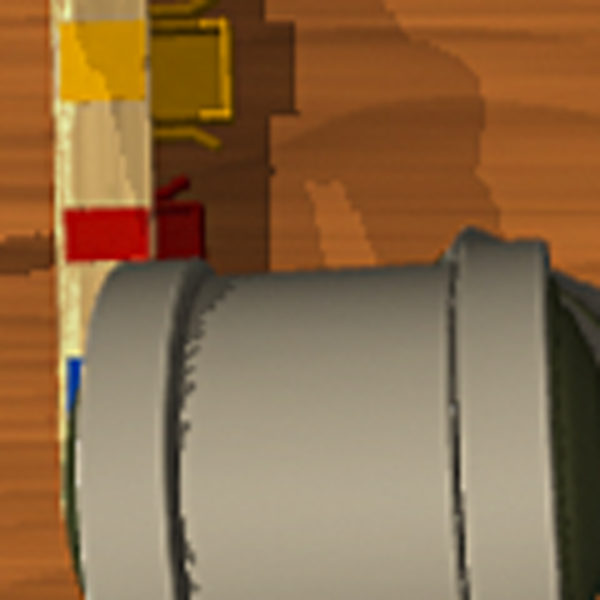

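Call:
jog_arm --deltas '[{"tx": 0.1, "ty": -0.5, "tz": -0.05, "twist": 0.1}, {"tx": 0.1, "ty": -1.8, "tz": -0.05, "twist": 0.1}, {"tx": 0.1, "ty": -3.2, "tz": -0.05, "twist": 0.1}, {"tx": 0.1, "ty": -4.6, "tz": -0.05, "twist": 0.1}, {"tx": 0.1, "ty": -6, "tz": -0.05, "twist": 0.1}, {"tx": 0.1, "ty": -7.4, "tz": -0.05, "twist": 0.1}, {"tx": 0.1, "ty": -8.8, "tz": -0.05, "twist": 0.1}, {"tx": 0.1, "ty": -10.2, "tz": -0.05, "twist": 0.1}, {"tx": 0.1, "ty": -11.6, "tz": -0.05, "twist": 0.1}, {"tx": 0.1, "ty": -12.7, "tz": -0.05, "twist": 0.1}, {"tx": 0.1, "ty": -13.4, "tz": -0.05, "twist": 0.1}, {"tx": 0.1, "ty": -13.6, "tz": -0.05, "twist": 0.1}]'

```text
t: 27.5
tcp_pos: [0.4749, 0.1083, -0.0075]
tcp_rot: [1.0, 0.027, -0.001, 0.003]
wrist_force: [0.0, -4.8, 5.2]
gripper_width: 0.0023
```

Call:
jog_arm --deltas '[{"tx": 0, "ty": -0.2, "tz": 0, "twist": 0}, {"tx": 0, "ty": -0.4, "tz": 0, "twist": 0}]'

```text
t: 27.7
tcp_pos: [0.4743, 0.1128, -0.0075]
tcp_rot: [1.0, 0.027, -0.001, 0.003]
wrist_force: [0.4, -4.1, 4.7]
gripper_width: 0.0024
```

Call:
jog_arm --deltas '[{"tx": 0, "ty": -0.2, "tz": 0, "twist": 0}, {"tx": 0, "ty": -0.4, "tz": 0, "twist": 0}]'

```text
t: 27.9
tcp_pos: [0.4739, 0.1166, -0.0075]
tcp_rot: [1.0, 0.027, -0.001, 0.003]
wrist_force: [0.1, -12.1, 5.9]
gripper_width: 0.0028
```

Blue meets the stop at y 0.1166 (expected 0.1163). Release, lift, and move away to check.

Call:
jog_arm --deltas '[{"tx": 0, "ty": 0, "tz": -0.05, "twist": 0}, {"tx": 0, "ty": 0, "tz": -0.05, "twist": 0}, {"tx": 0, "ty": 0, "tz": -0.05, "twist": 0}, {"tx": 0, "ty": 0, "tz": -1, "twist": 0}, {"tx": 0, "ty": 0, "tz": -3, "twist": 0}, {"tx": 0, "ty": 0, "tz": -6, "twist": 0}, {"tx": 0, "ty": 3, "tz": -9, "twist": 0}, {"tx": 0, "ty": 7, "tz": -12, "twist": 0}, {"tx": 0, "ty": 11, "tz": -15, "twist": 0}, {"tx": 0, "ty": 15, "tz": -15, "twist": 0}, {"tx": 0, "ty": 19, "tz": -15, "twist": 0}, {"tx": 0, "ty": 23, "tz": -15, "twist": 0}, {"tx": 0, "ty": 27, "tz": -15, "twist": 0}, {"tx": 0, "ty": 31, "tz": -15, "twist": 0}, {"tx": 0, "ty": 35, "tz": -15, "twist": 0}, {"tx": 0, "ty": 39, "tz": -15, "twist": 0}, {"tx": 0, "ty": 42, "tz": -15, "twist": 0}, {"tx": 0, "ty": 42, "tz": -15, "twist": 0}]' --gripper 2.0

```text
t: 29.7
tcp_pos: [0.4957, -0.3068, 0.1459]
tcp_rot: [1.0, 0.024, -0.0, 0.004]
wrist_force: [-1.1, -0.2, -0.1]
gripper_width: 0.0201
```

```bash
python3 -c "
from h import *
im=env.read_camera('top'); crop(im,180,140,280,270,4.5,'e1r.png'); cv2.imwrite('pics/e1.png',im[:,:,::-1])
im=env.read_camera('side'); cv2.imwrite('pics/e1s.png',im[:,:,::-1])
for t in ['grease_jar','wrench','screwdriver','pedal','bearing_ring','bike_light','pad_box','oil_bottle']:
    d=env.trace('top',t)
    if d: print(t,d[0]['rect'])
print(env.state()['t'],env.state()['wrist_force'])"
```

```text
grease_jar [334.8, 147.3, 13.6, 22.0]
wrench [359.9, 270.8, 15.1, 46.6]
pedal [269.8, 135.7, 35.1, 29.9]
bearing_ring [271.9, 280.8, 13.3, 8.7]
bike_light [372.9, 153.4, 26.9, 23.2]
oil_bottle [128.8, 217.6, 34.1, 22.9]
30.2 [-0.0849641   0.32778974  0.65525044]
```

View pics/e1r.png

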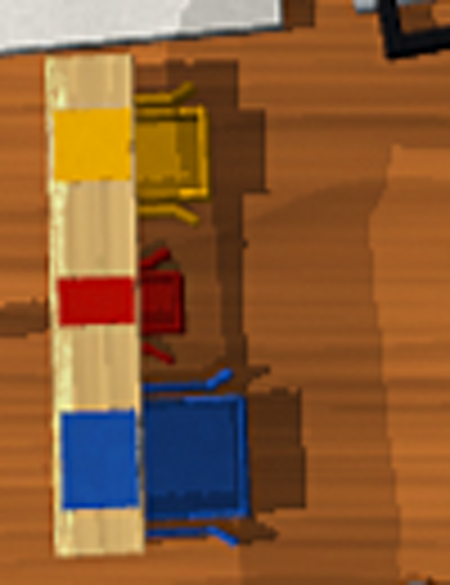

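View pics/e1s.png

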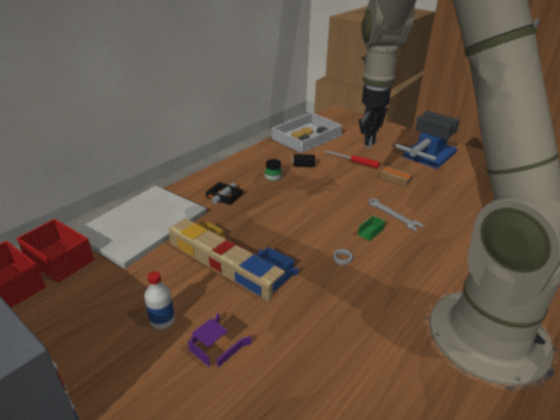

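```bash
python3 -c "
from h import *
for n,L,a,b in [('yel',90,(206,107),(209,198)),('red',70,(182,272),(185,332)),('blue',110,(244,394),(249,516))]:
  A=ray('top',180+a[0]/4.5,140+a[1]/4.5,.03);B=ray('top',180+b[0]/4.5,140+b[1]/4.5,.03)
  m=(A+B)/2;d=(A-B)[:2];u=np.array([-.0524,.9986]);f=m[:2]+u*L/1000;R=np.array([.573,.230])
  v=np.array([.9986,.0524])
  print(n,'front along row',(f-R)@u,'lateral',(f-R)@v,'yaw',np.degrees(np.arctan2(d[1],d[0]))+90)
"
```

```text
yel front along row -0.002188612420778191 lateral 0.1007243944109885 yaw 92.89176894590642
red front along row -0.0026820438498957595 lateral -0.00028431267437601515 yaw 93.95895329848817
blue front along row -0.000982929853938716 lateral -0.1043330825862929 yaw 93.24655434800796
```

```bash
python3 -c "
from cell import env
print(env.sign_off())"
```

```text
the job is handed in; nothing more can be done
None
```

All three trays are in their own rows, open end first and home against the stop. I handed the job in at about 30 s of the 72 s allowed. I gripped each tray's back wall in turn (red, yellow, blue), slid it along the bench and pushed until the force rose at the expected stop position. Red's last push was with shut fingers from behind.

The last checks on the top camera picture:

| Tray | Front short of the stop | Off the row's centre line | Angle against the row |
|---|---|---|---|
| Red | 2.7 mm | 0.3 mm | 1° |
| Yellow | 2.2 mm | 3.3 mm | 0.1° |
| Blue | 1.0 mm | 0.3 mm | 0.2° |

- **Clear of everything:** the gripper was lifted away and the wrist force was about zero.
- **Bystanders:** the side picture shows all eight apparently where they started. The network's positions matched for the jar, pedal, ring, lamp and bottle. The wrench's outline came back smaller, probably because the arm covered part of it. The network did not find the screwdriver or the pad box in the last picture, so those two rest on the side picture alone.

Two things did not go as described:
- **Fingertip height:** the tips stood about 13–23 mm above the reported tool point, not 11 mm below it. The first red grasp closed above the wall, so I redid it lower.
- **Red's first push:** it ended with 8 N back and 8 N up, possibly a knuckle on the lip. That is why I finished red from behind.

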